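Load two dies and index the die carriage to the next hole

TASK

Load the round die and the square die upright into the pockets of their own shape on the blue die carriage, and let go of them. Then pull up the red plunger knob, slide the carriage along its rail to the very next hole towards the yellow end block, and push the plunger's pin fully home in that hole. Finish while holding: keep hold of the red knob with the pin pressed fully home and do not let go at the end, because its tired spring leaves the pin a little proud; leave the hammer, the brass cone die and the steel collar where they are.

Things in the scene. Friction and masses are not known exactly. Their poses are not given: they have to be found in the camera images.
- index_rail: Fixed steel index rail on the bench, 300 mm long, 80 mm wide at its foot, 40 mm wide above; its own y axis runs along the rail towards the yellow end block, z up. Origin on the bench below the hole in which the pin starts. Rail top 38 mm above the bench, with four 16 mm holes 60 mm apart (at own y = -60, 0, 60, 120 mm). The 25 x 50 mm yellow end block, 52 mm high, stands at y = 163 mm.
- carriage (a joint): Position of the blue die carriage along the rail's own y axis, in m: 0 with the pin centred in the hole it starts in, 0.060 centred in the next hole towards the yellow end block. It slides with about 2 N of friction when the pin is out and plays about 2 mm either way when the pin is in; it does not tip or lift.
- plunger (a joint): Height of the spring plunger in m: 0 is fully home (pin 12 mm deep in the rail), 0.004 is where its weak spring leaves it when nobody touches it (still locking), above 0.012 the round-ended 12 mm pin is clear of the rail top, 0.024 is its upper stop. Spring 0.7 N per mm about 4 mm, so it takes about 3 N to press it home and about 8 N to lift it to 15 mm. Straight up and down; it travels with the carriage. Let down between holes, the pin rides on the rail top.
- knob (a point): Centre of the plunger's red knob, an upright cylinder 26 mm across and 30 mm high (15 mm above and below this point), to be pinched from above; 89 mm above the bench when fully home, moving with both joints. The carriage's top below it is 50 mm above the bench (a 22 mm boss under the knob reaches 66 mm); the tray with the dies lies beside it, 57 mm and more from the knob's axis.
- next_hole (a point): Mouth centre of the hole to move to, on the rail's top, 38 mm above the bench, 60 mm from the starting hole.
- round_pocket (a point): Centre of the floor of the round pocket, 42 mm across and 12 mm deep, in the aluminium tray on the robot's side of the carriage. Floor 18 mm, tray top 30 mm above the bench. Axes are the rail's; moves with the carriage. The tray is 75 x 180 mm, its pockets 100 mm apart along the rail and 95 mm from the rail's centre line.
- square_pocket (a point): Centre of the floor of the square pocket, 36 x 36 mm and 12 mm deep, sides along this point's x and y (the rail's axes); floor 18 mm above the bench; moves with the carriage.
- round_die: Dark steel round die, 38 mm across, 58 mm high with a domed top (straight sides up to 46 mm), about 0.4 kg, standing loose on the bench. Origin at the centre of its underside, z up.
- square_die: Bright steel square die, 32 x 32 mm, 58 mm high, a 10 mm groove 10 mm deep across its top along its own x axis, about 0.4 kg, standing loose on the bench. Origin at the centre of its underside; x and y square to its faces, z up.
- cone_die: Bystander: brass cone die, 48 mm across, 77 mm high; origin under its centre. To be left alone.
- hammer: Bystander: hammer, 300 mm, wooden handle; to be left alone.
- collar: Bystander: steel ring, 52 mm across, 22 mm high; to be left alone.
Not all that is in view belongs to the job. Leave any turquoise look-alike of the square_die alone. Leave any purple look-alike of the round_die alone.

How it is judged:
On the way, in this order (a step that is already met when the one before it is completed fails the run):
1. both dies stand in the pockets of their own shape, let go, with the carriage still locked in its first hole (horizontal distance between round_die and round_pocket below 0.004 m and z of round_die in the frame of round_pocket between -0.003 and 0.003 m and angle between each of round_die, square_die's own z axis and vertical below 0.08 rad and horizontal distance between square_die and square_pocket below 0.004 m and z of square_die in the frame of square_pocket between -0.003 and 0.003 m and contact force between the fingers and round_die below 0.2 N and contact force between the fingers and square_die below 0.2 N and value of joint carriage below 0.01 m), for 0.2 s.
2. the plunger is pulled up clear of the first hole (value of joint plunger above 0.011 m and value of joint carriage below 0.02 m), for 0.05 s.
3. the carriage is slid towards the yellow end with the dies in it (value of joint carriage above 0.03 m and horizontal distance between round_die and round_pocket below 0.004 m and z of round_die in the frame of round_pocket between -0.003 and 0.003 m and angle between each of round_die, square_die's own z axis and vertical below 0.08 rad and horizontal distance between square_die and square_pocket below 0.004 m and z of square_die in the frame of square_pocket between -0.003 and 0.003 m), for 0.05 s.
At the end, for the whole second after the job is handed in: Both dies stand seated in their own pockets (within 4 mm of the pocket's centre, within 3 mm of its floor, upright within 4.5 degrees); the carriage is at the next hole (0.056 to 0.064 m), the pin is fully home (plunger under 2 mm), and the fingers are holding it there (over 1.5 N on the plunger) (horizontal distance between round_die and round_pocket below 0.004 m and z of round_die in the frame of round_pocket between -0.003 and 0.003 m and angle between each of round_die, square_die's own z axis and vertical below 0.08 rad and horizontal distance between square_die and square_pocket below 0.004 m and z of square_die in the frame of square_pocket between -0.003 and 0.003 m and value of joint carriage between 0.056 and 0.064 m and value of joint plunger below 0.002 m and contact force between the fingers and plunger above 1.5 N); the arm keeps its last pose, push and grip.
It fails at once if a bystander is shifted by more than 30 mm (distance of any of cone_die, hammer, collar from where it was at the start of the episode above 0.03 m).
It also fails if it takes over 69 s, if anything falls off the work surface, if the arm or the gripper's body presses on something with over 40 N, if the wrist force passes 120 N, or if a joint passes its speed limit or range.

ROBOT

A 7-joint arm with a two-finger parallel gripper is mounted at the origin on the work surface. World frame = base frame: x ahead of the robot, y to its left, z up, the work surface at z = 0. Lengths are in m, angles in rad, forces in N, time in s.
With the tool pointing down it reaches from about 0.425 to 0.925 m from the base axis. Payload 6.8 kg.
Tool frame: the origin (TCP) lies between the finger pads; the fingertips stand r.tip_reach ahead of it and the grasp point (between the pads) lies 11 mm behind it (r.tip_reach is the distance from the TCP to the fingertips, in m); z points along the fingers, y is the direction in which the jaws open and shut (so a half turn about z gives the same grasp; the last joint's range is limited). The gripper opens to 85 mm and grips with 20 to 120 N. Pads are 22 mm wide; open, the fingers measure 114 mm over their backs; the gripper's body (76 mm by 85 mm) begins 54 mm behind the grasp point. The pads swing forward as they close: fully open they stand 13 mm farther back than shut.
Start: joints at [-1.41, 0.477, 0.022, 1.555, -0.011, 1.109, -0.083], TCP at [0.179, 0.651, 0.239] pointing down, gripper open.
Joint ranges: [-2.96, 2.96], [-0.34, 2.1], [-1.41, 1.46], [0.24, 2.44], [-1.37, 4.51], [0.17, 1.92], [-2.96, 2.96]. Speed limits (rad/s): [2.39, 2.39, 3.14, 3.14, 3.14, 3.14, 3.14].

INTERFACE

Orientations are given as a rotation vector (axis times angle).
In Python, from bench import r, eyes, spotter gives the robot as it stands.
- The arm moves only by the tool carry_out, never from a script. Its argument "series" is text: rows parted by semicolons, each of 5 numbers parted by spaces: the shift along the tool's x, y, z in cm, then the turn about the tool's z in rad, then the opening, from 0 (shut) to 1 (fully open). In form: x y z yaw gripper; .... A call has 1 to 8 rows; each row shifts and turns the commanded pose from where the row before left it, along the tool's axes as they then stand; what a row does not reach is not made up. A row lasts 1/8 s, in which the tool goes at most 62.5 mm and 10.7 degrees, less where a joint would pass 70% of its speed; a pose out of reach is approached as far as the arm can. A call with a gripper value outside its range is refused whole. The fingers move at their own pace and stop on an object; "grip_force" is the grip in N (left out, the last holds). Time passes only in rows, so rows that do not move let the fingers close. It gives the time, the measured TCP pose, the force and the opening at its end, in the units of the state.
- r.get_obs(): the state, without advancing time (a new reading comes with each control period).
- eyes.grab_frame(name): name is "side" or "top"; returns a dict with "color" (480x640x3 uint8, blue, green, red), "intrinsics" (3x3 intrinsics, pixels), "R" (3x3) and "t" (3): a world point X has camera coordinates R X + t. Camera axes: x right, y down, z forward; pixel columns grow to the right and rows downward; lengths in m; the calibration is good to about 2 mm. A picture is of the moment at which its call begins. There is no depth.
- r.hand_in(): hands the job in, once; it reports no verdict.
Trained networks look in a picture, given as the dict that the camera call returned (one of the last four; its "shot" number tells which), for a name from the list of things; names that differ only in an ending like _2 or _b are one class to them, and where a whole thing is asked for, a point or a joint stands for the part that bears it (a point fixed in the world has none). Each returns a list of dicts, best first, with "confidence" (0 to 1); they miss things now and then, are a little off and sometimes report something else, mostly with a low value. They report only what shows in the picture. A call takes as long as a camera call. They do not tell look-alikes from the thing itself.
- spotter.search_frame(picture, query): "uv" ([column, row] in pixels, amid what is visible of it).
- spotter.trace(picture, query): "pixels" (480x640 bool, what is visible of it) and "uv" ([column, row] in pixels, amid what is visible of it).
- spotter.mark_of(picture, query): "uv" ([column, row] in pixels: a listed point, or the origin of a listed thing).
The state is a dict: "clock": time; "joints": joint angles; "qvel": joint speeds; "tau": joint torques, N m; "tcp_pos": TCP position; "orientation": TCP orientation; "contact_force": force on the tool from outside, world axes, zero at the start; "moment": the same for the moment, N m; "grip_width": finger opening in m.
Only numpy, scipy, OpenCV 4.12 (cv2) and the standard library are available. Lean on these libraries where they do the work, as an engineer would, in place of code of your own. Each camera call takes 0.05 s, during which the arm holds its last target.

## Working session

There is one attempt and no reset: what is moved stays moved. The work goes in short steps, Python scripts to look and compute and a tool call to move; the robot and the scene stay as the last step left them, time stands still between calls to the robot, and variables do not carry over. Pictures are saved under pics/ and viewed, and the job is handed in when it is done.

Besides the shell and the picture viewer there is one more tool, called after "Emit:" by a JSON object that holds its "api" and its "payload", one argument or row to a line. carry_out: Moves the arm, as the interface text tells. Its arguments: {"type":"object","properties":{"series":{"type":"string"},"grip_force":{"type":"number"}},"required":["series"]}

```bash
ls -la; mkdir -p pics; python3 - <<'E'
from bench import r, eyes, spotter
import cv2, numpy as np
o=r.get_obs(); print({k:np.round(v,3) for k,v in o.items()}, r.tip_reach)
for n in ["side","top"]:
    p=eyes.grab_frame(n); cv2.imwrite(f"pics/{n}0.png",p["color"]); print(n,p["intrinsics"].tolist(),np.round(p["R"],3).tolist(),np.round(p["t"],3),-p["R"].T@p["t"])
    for q in ["round_die","square_die","cone_die","hammer","collar","knob","next_hole","round_pocket","square_pocket","index_rail"]:
        print(q,[(np.round(d["uv"],1).tolist(),round(d["confidence"],2)) for d in spotter.mark_of(p,q)])
E
```

```text
total 12
drwxr-xr-x  3 agent agent 4096 Dec  6 21:05 .
drwxr-xr-x 23 root  root  4096 Dec  6 21:05 ..
drwxr-xr-x  2 agent agent 4096 Dec  6 21:05 pics
{'clock': np.float64(0.0), 'joints': array([-1.41 ,  0.478,  0.022,  1.556, -0.011,  1.109, -0.083]), 'qvel': array([-0.001,  0.   , -0.001, -0.001,  0.001, -0.001, -0.001]), 'tau': array([ 1.0000e-03, -5.9645e+01,  1.6080e+00, -2.8120e+01,  1.3000e-02,
        9.0000e-03,  0.0000e+00]), 'tcp_pos': array([0.179, 0.65 , 0.238]), 'orientation': array([-4.210e-01, -3.113e+00,  3.000e-03]), 'contact_force': array([ 0.52 ,  0.919, -1.095]), 'moment': array([-0.043, -0.015,  0.012]), 'grip_width': np.float64(0.086)} 0.008
side [[548.898408312927, 0.0, 324.4923656484739], [0.0, 548.898408312927, 234.87123950055314], [0.0, 0.0, 1.0]] [[-0.997, -0.075, -0.001], [-0.049, 0.667, -0.744], [0.056, -0.742, -0.669]] [0.532 0.077 1.451] [0.4537261  1.06429847 1.02800405]
round_die [([323.4, 348.2], 0.94), ([362.6, 369.2], 0.89)]
square_die [([365.3, 175.6], 0.77)]
cone_die [([283.0, 180.1], 0.56)]
hammer [([239.4, 384.5], 0.57)]
collar [([263.0, 202.7
[... 242 characters left out ...]
.3251904811908, 0.0, 309.72607759178766], [0.0, 548.3251904811908, 241.64270037411674], [0.0, 0.0, 1.0]] [[0.051, -0.999, -0.003], [-0.977, -0.05, -0.206], [0.205, 0.014, -0.979]] [0.    0.548 1.125] [0.30502427 0.012055   1.21347315]
round_die [([178.8, 257.8], 0.84), ([162.0, 294.0], 0.52)]
square_die [([480.0, 303.9], 0.65), ([482.4, 342.8], 0.64)]
cone_die [([463.2, 197.4], 0.84)]
hammer [([148.0, 178.2], 0.78), ([346.6, 264.5], 0.15)]
collar [([420.0, 171.2], 0.89)]
knob [([320.2, 217.3], 0.42)]
next_hole [([288.4, 228.2], 0.7)]
round_pocket [([305.0, 267.7], 0.62)]
square_pocket [([347.1, 264.5], 0.67)]
index_rail [([318.6, 227.9], 0.98), ([290.6, 227.8], 0.55), ([303.5, 270.5], 0.45)]
```

View pics/side0.png

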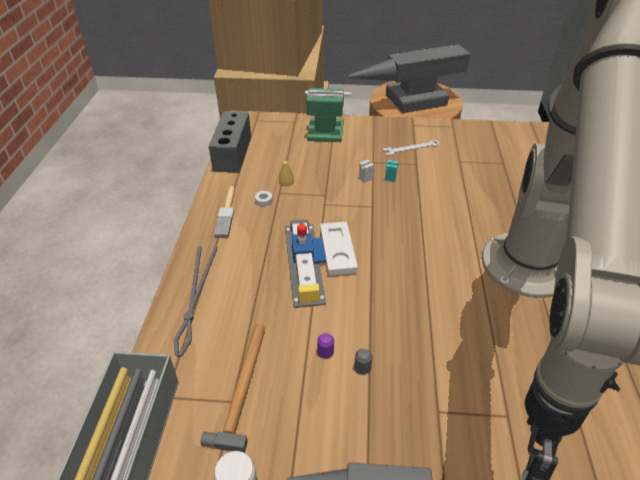

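View pics/top0.png

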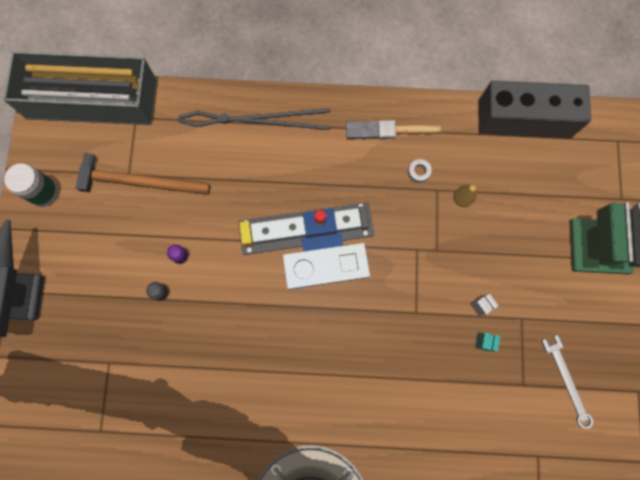

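The top image shows these candidates:
- **Round:** dark die at (157,291), purple look-alike at (177,253).
- **Square:** bright steel die at (487,304), turquoise look-alike at (489,342).

I choose the dark and the bright ones. Next I'll check them in close crops and get masks.

```bash
cat > h.py <<'E'
import numpy as np, cv2
from bench import r, eyes, spotter
def proj(p,X):
    X=np.atleast_2d(X); c=X@p["R"].T+p["t"]; k=c@p["intrinsics"].T; return k[:,:2]/k[:,2:]
def ray(p,uv,z):
    K=p["intrinsics"]; d=p["R"].T@np.linalg.solve(K,np.array([uv[0],uv[1],1.])); C=-p["R"].T@p["t"]
    return C+d*(z-C[2])/d[2]
E
python3 - <<'E'
from h import *
P={n:eyes.grab_frame(n) for n in ["side","top"]}
import pickle; pickle.dump(P,open("P0.pkl","wb"))
M={}
for n,p in P.items():
    for q in ["round_die","square_die","index_rail","carriage","knob","round_pocket"]:
        L=spotter.trace(p,q); 
        for d in L: print(n,q,np.round(d["uv"],1),round(d["confidence"],2),d["pixels"].sum())
        M[n,q]=[(d["uv"],d["confidence"],d["pixels"]) for d in L]
pickle.dump(M,open("M0.pkl","wb"))
def crop(n,u,v,w): 
    c=P[n]["color"][v-w:v+w,u-w:u+w]; return cv2.resize(c,(260,260),interpolation=cv2.INTER_CUBIC)
a=np.vstack([np.hstack([crop("top",165,270,40),crop("top",485,320,40),crop("top",320,245,65)]),
 np.hstack([crop("side",345,350,40),crop("side",375,170,40),crop("side",320,260,60)])])
cv2.imwrite("pics/crops0.png",a)
E
```

```text
side round_die [366.2 361. ] 0.97 421
side round_die [323.9 340.6] 0.67 371
side square_die [390.7 169.7] 0.71 220
side square_die [367.4 167.9] 0.68 267
side index_rail [312.5 256.9] 0.73 4253
side carriage [327.4 244.5] 0.71 2299
side carriage [367.  169.2] 0.47 253
side knob [299.6 228.6] 0.48 116
side knob [329.3 243.6] 0.47 2217
side round_pocket [330.1 247.6] 0.65 2411
top round_die [154.4 290.9] 0.7 379
top round_die [321.1 256.3] 0.55 4354
top square_die [484.8 305.2] 0.72 338
top square_die [486.  339.1] 0.59 376
top index_rail [313.6 238.4] 0.84 7781
top carriage [322.1 256.6] 0.73 4209
top knob [320.  217.7] 0.53 150
top round_pocket [324.2 260.8] 0.96 4161
```

View pics/crops0.png

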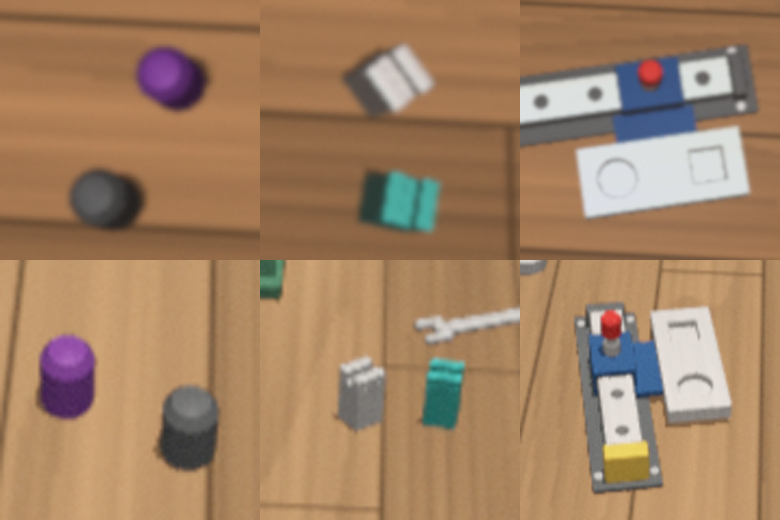

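Both choices check out: the dark die in the left crop is distinct from the purple one, and the grooved steel die is distinct from the turquoise one. Now I'll fit the poses.

```bash
cat > fit0.py <<'E'
from h import *
import pickle
from scipy.optimize import minimize
P=pickle.load(open("P0.pkl","rb")); M=pickle.load(open("M0.pkl","rb"))
S=4
def hullmask(p,X,box):
    x0,y0,w,h=box; q=(proj(p,X)-[x0,y0]+0.5)*S-0.5
    m=np.zeros((h*S,w*S),np.uint8); cv2.fillConvexPoly(m,cv2.convexHull(np.round(q*16).astype(np.int32)),255,shift=4)
    return cv2.resize(m,(w,h),interpolation=cv2.INTER_AREA)/255.
def rz(a): c,s=np.cos(a),np.sin(a); return np.array([[c,-s,0],[s,c,0],[0,0,1]])
def rnd():
    t=np.linspace(0,2*np.pi,48,endpoint=False); L=[]
    for R,z in [(19,0),(19,46),(17.5,50),(13,55),(6,57.7)]: L.append(np.c_[R*np.cos(t),R*np.sin(t),0*t+z])
    return np.vstack(L)/1e3
def box(a,b,z0,z1): return np.array([[i*a/2,j*b/2,z] for i in(-1,1) for j in(-1,1) for z in (z0,z1)])/1e3
def fit(X,masks,x0):
    fr={n:(int(np.where(m.any(0))[0][0])-12,int(np.where(m.any(1))[0][0])-12,int(np.ptp(np.where(m.any(0))[0]))+25,int(np.ptp(np.where(m.any(1))[0]))+25) for n,m in masks.items()}
    def cost(v):
        Y=X@rz(v[2]).T+[v[0],v[1],0] if len(v)==3 else X+[v[0],v[1],0]
        c=0
        for n,m in masks.items():
            b=fr[n]; mm=m[b[1]:b[1]+b[3],b[0]:b[0]+b[2]].astype(float); c+=np.abs(hullmask(P[n],Y,b)-mm).sum()/mm.sum()
        return c
    st=np.array(x0); sim=np.vstack([st]+[st+np.eye(len(st))[i]*([.008,.008,.3][i]) for i in range(len(st))])
    o=minimize(cost,st,method="Nelder-Mead",options=dict(initial_simplex=sim,xatol=1e-5,fatol=1e-4)); return o.x,o.fun
if __name__=="__main__":
    for n,uv in [("top",(178.8,257.8)),("top",(157,291)),("top",(487,304)),("side",(367,175)),("side",(363,369))]: print(n,uv,ray(P[n],uv,0.0))
    mr={"side":M["side","round_die"][0][2],"top":M["top","round_die"][0][2]}
    ms={"side":M["side","square_die"][1][2],"top":M["top","square_die"][0][2]}
    g=ray(P["side"],(363,369),0)
    for k in (["side","top"],["side"],["top"]): print("round",k,fit(rnd(),{n:mr[n] for n in k},g[:2]))
    g=ray(P["side"],(367,175),0)
    for k in (["side","top"],["side"],["top"]):
        b=min((fit(box(32,32,0,58),{n:ms[n] for n in k},[g[0],g[1],a]) for a in (0,.4,.8,1.2)),key=lambda o:o[1]); print("square",k,b)
    for n,z in (("top",.093),("side",.093)):
        hsv=cv2.cvtColor(P[n]["color"],cv2.COLOR_BGR2HSV); m=((hsv[...,0]<8)|(hsv[...,0]>172))&(hsv[...,1]>170)&(hsv[...,2]>80)
        k=np.zeros_like(m); u,v=map(int,M[n,"knob"][0][0]); k[v-15:v+15,u-15:u+15]=1; m&=k
        t=np.linspace(0,2*np.pi,48,endpoint=False); C=np.vstack([np.c_[13*np.cos(t),13*np.sin(t),0*t+zz] for zz in (78,108)])/1e3
        print("knob",n,m.sum(),fit(C,{n:m},ray(P[n],M[n,"knob"][0][0],z)[:2]))
E
python3 fit0.py
```

```text
top (178.8, 257.8) [0.50730873 0.32141236 0.        ]
top (157, 291) [0.43023009 0.36228529 0.        ]
top (487, 304) [ 0.43883346 -0.36862747  0.        ]
side (367, 175) [ 0.42573187 -0.37076527  0.        ]
side (363, 369) [0.42206573 0.35837194 0.        ]
round ['side', 'top'] (array([0.42515992, 0.3553307 ]), np.float64(0.29130769624955255))
round ['side'] (array([0.42368001, 0.35418191]), np.float64(0.05473429276698803))
round ['top'] (array([0.42843302, 0.35704381]), np.float64(0.0674530498215117))
square ['side', 'top'] (array([ 0.43308712, -0.35096731,  0.58304467]), np.float64(0.29764095785245814))
square ['side'] (array([ 0.43130047, -0.35461247,  0.5354004 ]), np.float64(0.07756480869501359))
square ['top'] (array([ 0.434223  , -0.35173396, -1.00207749]), np.float64(0.1515024944889198))
knob top 85 (array([0.59262625, 0.00848632]), np.float64(0.9295040369088812))
knob side 80 (array([0.59326034, 0.00581786]), np.float64(0.8173529411764704))
```

```bash
cat > fit1.py <<'E'
from fit0 import *
big=[]
for n,(u,v,w,h) in {"top":(230,190,150,110),"side":(275,210,95,105)}.items():
    c=P[n]["color"]; hsv=cv2.cvtColor(c,cv2.COLOR_BGR2HSV)
    roi=np.zeros(c.shape[:2],bool); roi[v:v+h,u:u+w]=1
    red=((hsv[...,0]<10)|(hsv[...,0]>168))&(hsv[...,1]>150)&roi
    # keep largest comp
    def largest(m):
        k,l,s,_=cv2.connectedComponentsWithStats(m.astype(np.uint8)); return l==1+np.argmax(s[1:,4])
    red=largest(red)
    white=(hsv[...,1]<60)&(hsv[...,2]>(120 if n=='side' else 150))&roi
    k,l,s,ce=cv2.connectedComponentsWithStats(white.astype(np.uint8)); i=1+np.argmax(s[1:,4]); tray=l==i
    tray=cv2.morphologyEx(tray.astype(np.uint8),cv2.MORPH_CLOSE,np.ones((7,7)))>0
    t=np.linspace(0,2*np.pi,48,endpoint=False); C=np.vstack([np.c_[13*np.cos(t),13*np.sin(t),0*t+zz] for zz in (78,108)])/1e3
    uv=np.array(np.where(red)).mean(1)[::-1]
    print("knob",n,red.sum(),uv,fit(C,{n:red},ray(P[n],uv,.093)[:2]))
    uv=np.array(np.where(tray)).mean(1)[::-1]
    for z0 in (6,20,30) if n=="top" else (0,6,12): print("tray",n,z0,tray.sum(),uv,fit(box(75,180,z0,30),{n:tray},[*ray(P[n],uv,.03)[:2],0.1]))
    o=c.copy(); o[red]=(0,255,0); e=tray&~(cv2.erode(tray.astype(np.uint8),np.ones((3,3)))>0); o[e]=(255,0,255)
    big.append(cv2.resize(o[v:v+h,u:u+w],None,fx=3.5,fy=3.5,interpolation=cv2.INTER_NEAREST))
    g=cv2.cvtColor(c,cv2.COLOR_BGR2GRAY).astype(float)
    # yellow block
    y=(abs(hsv[...,0].astype(int)-26)<6)&(hsv[...,1]>170)&(hsv[...,2]>100)&roi; y=largest(y); print("yellow",y.sum(),np.array(np.where(y)).mean(1)[::-1])
H=max(b.shape[0] for b in big); cv2.imwrite("pics/f1.png",np.hstack([cv2.copyMakeBorder(b,0,H-b.shape[0],0,0,cv2.BORDER_CONSTANT) for b in big])[:600,:])
E
python3 fit1.py; python3 -c "
import cv2;a=cv2.imread('pics/f1.png');print(a.shape);cv2.imwrite('pics/f1b.png',cv2.resize(a,(800,int(a.shape[0]*800/a.shape[1]))))"
```

```text
knob top 108 [319.77777778 215.67592593] (array([0.59594357, 0.00865312]), np.float64(0.5222222222222223))
tray top 6 2944 [325.68580163 265.34680707] (array([ 0.50389788, -0.00861784,  0.19719526]), np.float64(0.027249840153452685))
tray top 20 2944 [325.68580163 265.34680707] (array([ 0.50295762, -0.00896023,  0.19614703]), np.float64(0.02920796035805627))
tray top 30 2944 [325.68580163 265.34680707] (array([ 0.50212919, -0.00907853,  0.19642112]), np.float64(0.041907768542199485))
yellow 8 [247.375 243.   ]
knob side 86 [301.51162791 229.73255814] (array([0.59154678, 0.00698531]), np.float64(0.6933424532603739))
tray side 0 1515 [338.10561056 248.04026403] (array([ 0.4998257 , -0.01749792,  0.19969192]), np.float64(0.06270885912120623))
tray side 6 1515 [338.10561056 248.04026403] (array([ 0.49906741, -0.01164535,  0.1989776 ]), np.float64(0.03529411764705882))
tray side 12 1515 [338.10561056 248.04026403] (array([ 0.49877746, -0.00800277,  0.19752448]), np.float64(0.030979097909790983))
yellow 99 [308.41414141 296.33333333]
(385, 857, 3)
```

View pics/f1b.png

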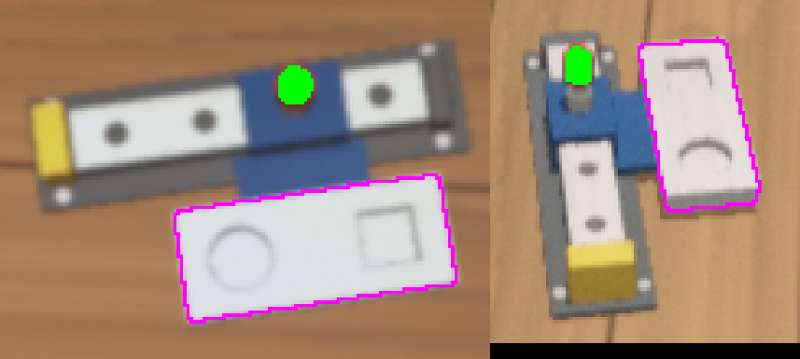

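```bash
cat >> h.py <<'E'
from scipy.spatial.transform import Rotation as Ro
def go(target,jaw=None):
    """print shift in tool axes (cm) from measured pose to target; jaw=desired angle deg of tool y in world, mod 180"""
    o=r.get_obs(); R=Ro.from_rotvec(o["orientation"]).as_matrix()
    d=R.T@(np.array(target)-o["tcp_pos"])*100
    a=np.degrees(np.arctan2(R[1,1],R[0,1])); 
    print("t",round(float(o["clock"]),2),"tcp",np.round(o["tcp_pos"],4),"jaw deg",round(a,2),"tilt",np.round(R[:,2],3),"F",np.round(o["contact_force"],1),"w",round(float(o["grip_width"]),4),"q",np.round(o["joints"],2))
    print("shift cm",np.round(d,2))
    if jaw is not None:
        t=(jaw-a+90)%180-90; print("yaw row total (rad about tool z)",round(-np.radians(t),3))
E
python3 - <<'E'
from h import *
go([.426,.3555,.12])
E
```

```text
t 1.8 tcp [0.1793 0.6508 0.2393] jaw deg 74.6 tilt [ 0. -0. -1.] F [ 0.9  0.3 -0.4] w 0.0857 q [-1.41  0.48  0.02  1.56 -0.01  1.11 -0.08]
shift cm [-31.63 -21.91  11.93]
```

Emit:
{"api": "carry_out", "payload": {
  "series": "-4.52 -3.13 1.7 0 1; -4.52 -3.13 1.7 0 1; -4.52 -3.13 1.7 0 1; -4.52 -3.13 1.7 0 1; -4.52 -3.13 1.7 0 1; -4.52 -3.13 1.7 0 1; -4.5 -3.13 1.7 0 1; 0 0 0 0 1",
  "grip_force": 40
}}

```text
clock: 2.8
tcp_pos: [0.4288, 0.35, 0.1192]
orientation: [0.434, 3.111, -0.006]
contact_force: [-0.8, 0.9, 1.0]
grip_width: 0.0854
```

```bash
python3 - <<'E'
from h import *
go([.426,.3555,.026])
p=eyes.grab_frame("side"); c=p["color"]; o=r.get_obs()
print(proj(p,[[.426,.3555,0],o["tcp_pos"]]))
cv2.imwrite("pics/s1.png",cv2.resize(c[290:420,290:450],(800,650))[:600])
p=eyes.grab_frame("top"); c=p["color"]
cv2.imwrite("pics/t1.png",cv2.resize(c[220:350,80:240],(800,650))[:600])
E
```

```text
t 2.8 tcp [0.4288 0.35   0.1192] jaw deg 74.1 tilt [-0.    -0.004 -1.   ] F [-0.8  0.9  1. ] w 0.0854 q [-0.87  0.43  0.1   1.96 -0.05  0.76  0.54]
shift cm [0.43 0.48 9.32]
[[361.24453571 367.78416185]
 [363.22047358 333.03661067]]
```

View pics/s1.png

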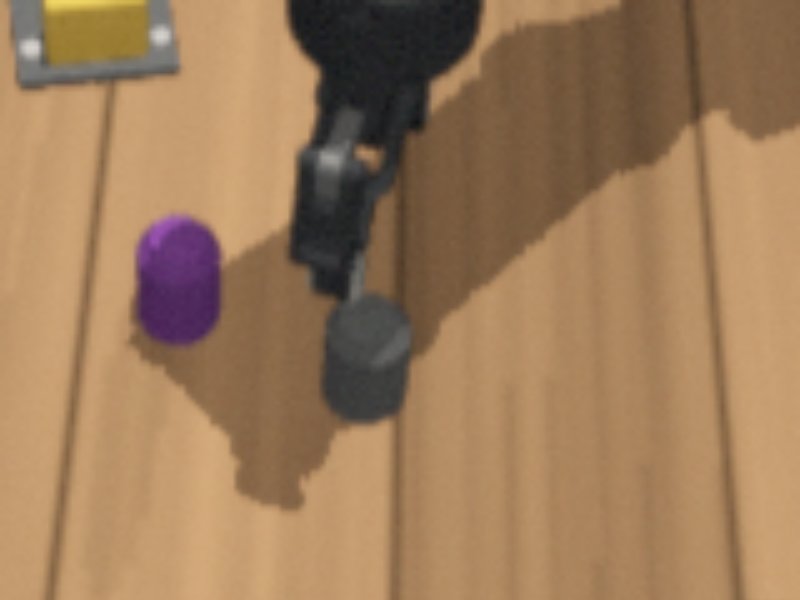

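```bash
python3 - <<'E'
from h import *
go([.426,.3555,.026])
E
```

```text
t 2.9 tcp [0.4262 0.3554 0.1203] jaw deg 74.51 tilt [-0.  0. -1.] F [-0.6  1.   0.3] w 0.0854 q [-0.88  0.43  0.09  1.96 -0.05  0.76  0.54]
shift cm [0.02 0.   9.43]
```

View pics/t1.png

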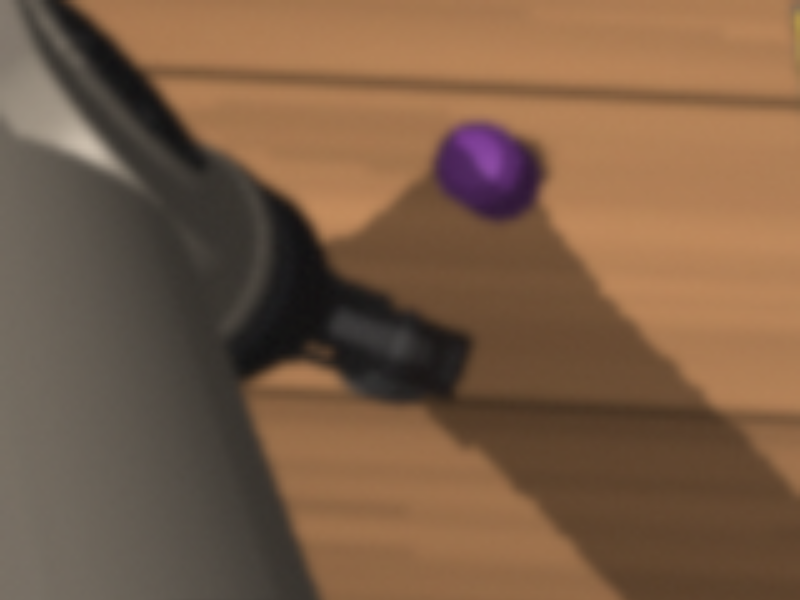

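The crop confirms the dark die sits under the open gripper at side pixel (363,360), with the purple one at (326,345) clear of it. I'm descending and closing on it.

Emit:
{"api": "carry_out", "payload": {
  "series": "0 0 3 0 1; 0 0 3 0 1; 0 0 3.4 0 1; 0 0 0 0 1; 0 0 0 0 0.35; 0 0 0 0 0.2; 0 0 0 0 0.2; 0 0 0 0 0.2",
  "grip_force": 30
}}

```text
clock: 3.9
tcp_pos: [0.4264, 0.356, 0.0277]
orientation: [0.421, 3.112, 0.002]
contact_force: [-0.9, -0.5, 6.0]
grip_width: 0.0372
```

```bash
python3 - <<'E'
from h import *
go([.426,.3555,.026],11.3)
E
```

```text
t 3.9 tcp [0.4264 0.356  0.0277] jaw deg 74.59 tilt [ 0.001  0.001 -1.   ] F [-0.9 -0.5  6. ] w 0.0372 q [-0.86  0.57  0.07  2.   -0.07  0.57  0.56]
shift cm [ 0.02 -0.06  0.17]
yaw row total (rad about tool z) 1.105
```

Emit:
{"api": "carry_out", "payload": {
  "series": "0 0 0 0 0.7; 0 0 0 0 0.7; 0 0 0 0.184 0.7; 0 0 0 0.184 0.7; 0 0 0 0.184 0.7; 0 0 0 0.184 0.7; 0 0 0 0.184 0.7; 0 0 0 0.184 0.7"
}}

```text
clock: 4.9
tcp_pos: [0.4259, 0.3557, 0.0263]
orientation: [-1.998, -2.424, -0.0]
contact_force: [-1.1, 0.5, -0.3]
grip_width: 0.0596
```

Emit:
{"api": "carry_out", "payload": {
  "series": "0 0 0 0 0.2; 0 0 0 0 0.2; 0 0 0 0 0.2; 0 0 0 0 0.2; 0 0 -3 0 0.2; 0 0 -3 0 0.2; 0 0 -3 0 0.2; 0 0 0 0 0.2"
}}

```text
clock: 5.9
tcp_pos: [0.4268, 0.3561, 0.1176]
orientation: [1.991, 2.43, 0.005]
contact_force: [-0.6, 0.0, -3.8]
grip_width: 0.0365
```

```bash
python3 - <<'E'
from h import *
go([.491,.0405,.110],11.3)
E
```

```text
t 5.9 tcp [0.4268 0.3561 0.1176] jaw deg 11.36 tilt [ 0.002  0.003 -1.   ] F [-0.6  0.  -3.8] w 0.0365 q [-1.16  0.46  0.45  1.98 -0.29  0.76 -0.34]
shift cm [-32.21   0.08   0.7 ]
yaw row total (rad about tool z) 0.001
```

Emit:
{"api": "carry_out", "payload": {
  "series": "-5.37 0 0.1 0 0.2; -5.37 0 0.1 0 0.2; -5.37 0 0.1 0 0.2; -5.37 0 0.1 0 0.2; -5.37 0 0.1 0 0.2; -5.36 0 0.1 0 0.2; 0 0 0 0 0.2; 0 0 0 0 0.2"
}}

```text
clock: 6.9
tcp_pos: [0.4883, 0.0399, 0.1091]
orientation: [-1.99, -2.429, 0.003]
contact_force: [0.1, 1.4, -4.2]
grip_width: 0.0363
```

```bash
python3 - <<'E'
from h import *
import pickle
P={n:eyes.grab_frame(n) for n in ["side","top"]}; pickle.dump(P,open("P1.pkl","wb"))
go([.491,.0405,.110],11.3)
cv2.imwrite("pics/s2.png",cv2.resize(P["side"]["color"][190:310,270:390],(600,600),interpolation=cv2.INTER_CUBIC))
cv2.imwrite("pics/t2.png",cv2.resize(P["top"]["color"][180:310,230:390],(738,600),interpolation=cv2.INTER_CUBIC))
E
```

```text
t 7.0 tcp [0.4885 0.0412 0.1095] jaw deg 11.48 tilt [-0.002  0.    -1.   ] F [ 0.2  0.4 -3.5] w 0.0368 q [-0.61  0.39  0.49  2.13 -0.29  0.69  0.27]
shift cm [-0.11  0.23 -0.05]
yaw row total (rad about tool z) 0.003
```

View pics/s2.png

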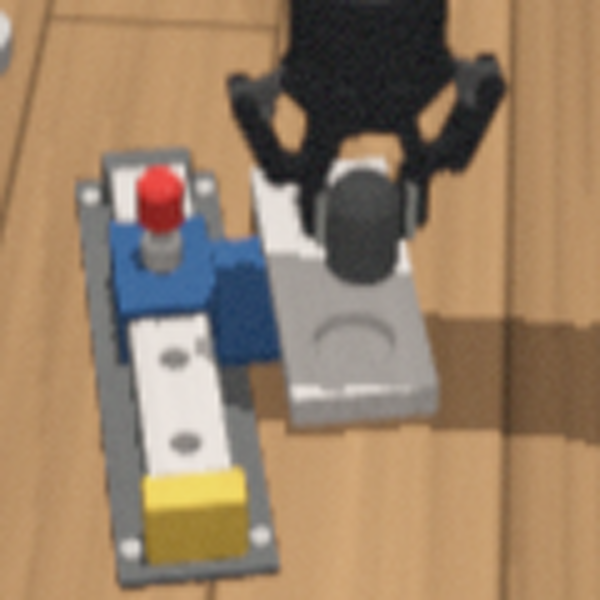

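View pics/t2.png

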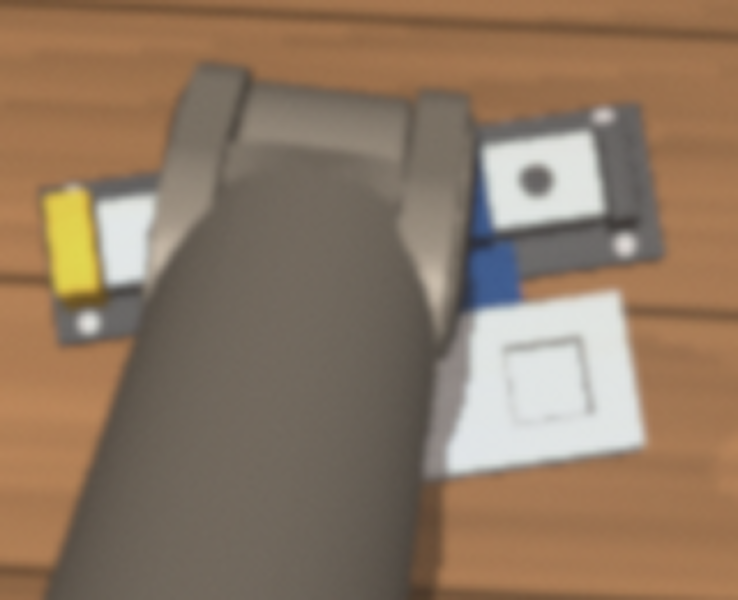

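```bash
cat > m2.py <<'E'
import fit0
from fit0 import *
p=eyes.grab_frame("side"); fit0.P={"side":p}; P=fit0.P
go([.491,.0405,.110],11.3)
o=r.get_obs(); zb=o["tcp_pos"][2]-.0263
L=spotter.trace(p,"round_die")
for d in L: print(d["uv"],d["confidence"],d["pixels"].sum())
d=min(L,key=lambda d:np.linalg.norm(np.array(d["uv"])-[343,235]))
m=d["pixels"]
X=rnd()+[0,0,zb]
f=fit(X,{"side":m},o["tcp_pos"][:2]); print(f)
im=p["color"].copy()
ov=cv2.resize(im[200:300,290:390],(600,600),interpolation=cv2.INTER_CUBIC)
def dr(X,col):
    q=cv2.convexHull(((proj(p,X)-[290,200]+.5)*6).astype(np.int32)); cv2.polylines(ov,[q],True,col,1)
dr(X+[*f[0],0],(0,255,0)); dr(X+[*o["tcp_pos"][:2],0],(0,0,255))
R=rz(.197)
for c in [[.501,-.0085,0]]:
    dr(box(75,180,30,30)@R.T+c,(255,0,255)); 
    t=np.linspace(0,2*np.pi,60); dr((np.c_[21*np.cos(t),21*np.sin(t)+50,0*t+30]/1e3)@R.T+c,(255,0,255))
cv2.imwrite("pics/ov2.png",ov)
E
python3 m2.py
```

```text
t 7.05 tcp [0.4887 0.0413 0.1097] jaw deg 11.5 tilt [-0.001  0.    -1.   ] F [-0.5  0.  -3.2] w 0.0369 q [-0.61  0.39  0.49  2.13 -0.29  0.69  0.27]
shift cm [-0.12  0.21 -0.03]
yaw row total (rad about tool z) 0.003
[342.2, 237.5] 0.84 321
[324.4, 344.7] 0.62 350
(array([0.48692608, 0.04157925]), np.float64(0.09145440107507179))
```

View pics/ov2.png

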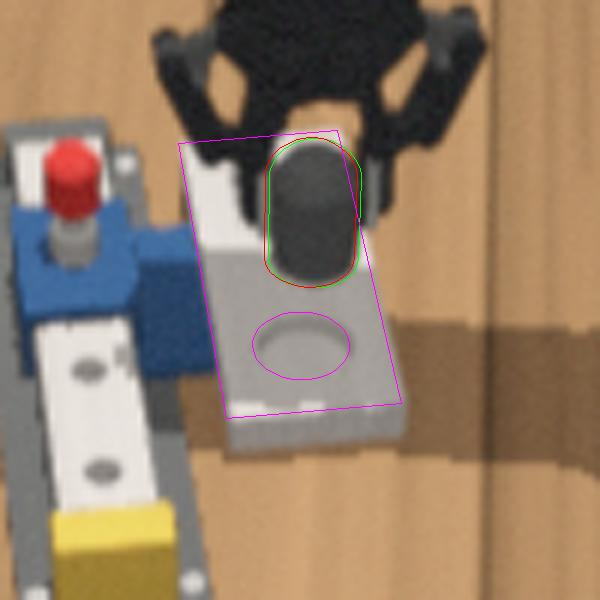

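Emit:
{"api": "carry_out", "payload": {
  "series": "-0.1 0.22 2 0 0.2; 0 0 2.3 0 0.2; 0 0 0 0 0.2; 0 0 0 0 0.2"
}}

```text
clock: 7.6
tcp_pos: [0.492, 0.0397, 0.0678]
orientation: [1.99, 2.431, 0.001]
contact_force: [-0.5, 0.0, -3.7]
grip_width: 0.0368
```

```bash
sed -i 's/\[\[.501,-.0085,0\]\]/[[.4992,-.0087,0]]/; s/\[343,235\]/[339,255]/' m2.py; python3 m2.py
```

```text
t 7.65 tcp [0.4922 0.0396 0.068 ] jaw deg 11.38 tilt [ 0.001  0.    -1.   ] F [-0.4 -0.9 -3.2] w 0.0366 q [-0.56  0.47  0.44  2.14 -0.35  0.6   0.33]
shift cm [ 0.11 -0.09 -4.2 ]
yaw row total (rad about tool z) 0.001
[323.4, 341.6] 0.88 395
(array([0.49217348, 0.03963421]), np.float64(1.0))
```

View pics/ov2.png

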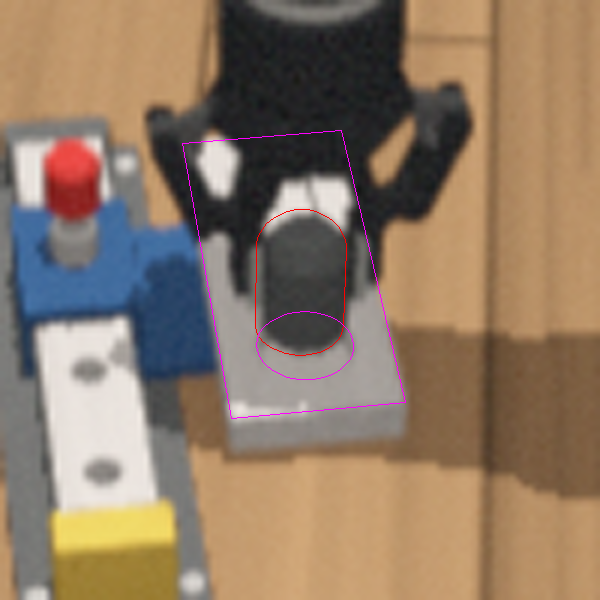

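Emit:
{"api": "carry_out", "payload": {
  "series": "0.08 -0.08 0 0 0.2; 0 0 0.6 0 0.2; 0 0 0.5 0 0.2; 0 0 0.3 0 0.2; 0 0 0.2 0 0.2; 0 0 0 0 0.2"
}}

```text
clock: 8.45
tcp_pos: [0.4906, 0.0398, 0.0511]
orientation: [-1.991, -2.43, 0.001]
contact_force: [-0.2, 0.2, -3.2]
grip_width: 0.037
```

Emit:
{"api": "carry_out", "payload": {
  "series": "0 0 0.4 0 0.2; 0 0 0.25 0 0.2; 0 0 0 0 0.2"
}}

```text
clock: 8.82
tcp_pos: [0.4906, 0.0398, 0.0446]
orientation: [-1.991, -2.43, 0.0]
contact_force: [0.0, 0.2, -3.8]
grip_width: 0.0368
```

Emit:
{"api": "carry_out", "payload": {
  "series": "0 0 0.1 0 0.2; 0 0 0 0 0.2; 0 0 0 0 0.6; 0 0 0 0 0.6; 0 0 0 0 0.6; 0 0 -3 0 0.6; 0 0 -4.5 0 0.6; 0 0 0 0 0.6"
}}

```text
clock: 9.82
tcp_pos: [0.4929, 0.0401, 0.1215]
orientation: [1.989, 2.427, 0.008]
contact_force: [0.4, 0.5, 0.2]
grip_width: 0.0514
```

```bash
python3 - <<'E'
from h import *
go([.4325,-.353,.12],31.5)
p=eyes.grab_frame("side")
cv2.imwrite("pics/s3.png",cv2.resize(p["color"][190:310,270:390],(600,600),interpolation=cv2.INTER_CUBIC))
E
```

```text
t 9.82 tcp [0.4929 0.0401 0.1215] jaw deg 11.33 tilt [ 0.006  0.002 -1.   ] F [0.4 0.5 0.2] w 0.0514 q [-0.63  0.37  0.51  2.12 -0.28  0.71  0.27]
shift cm [-37.36 -13.65   0.04]
yaw row total (rad about tool z) -0.352
```

View pics/s3.png

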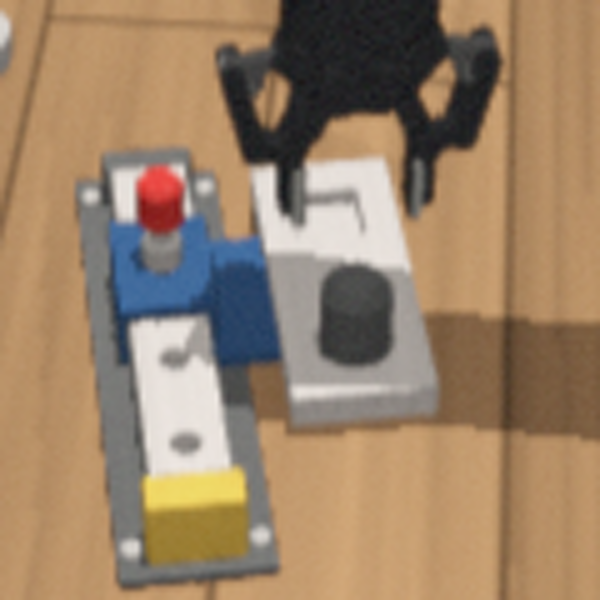

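The round die is seated and upright at side crop (355,315). Next is the square die.

Emit:
{"api": "carry_out", "payload": {
  "series": "-5.34 -1.95 0 0 0.6; -5.34 -1.95 0 0 0.6; -5.34 -1.95 0 0 0.6; -5.34 -1.95 0 0 0.6; -5.34 -1.95 0 0 0.6; -5.34 -1.95 0 0 0.6; -5.34 -1.95 0 -0.176 0.6; 0 0 0 -0.176 0.6"
}}

```text
clock: 10.88
tcp_pos: [0.4274, -0.3587, 0.1178]
orientation: [-1.538, -2.739, 0.005]
contact_force: [0.2, 1.4, 0.4]
grip_width: 0.0514
```

```bash
cat > m3.py <<'E'
import fit0
from fit0 import *
p=eyes.grab_frame("side"); fit0.P={"side":p}; P=fit0.P
go([.433,-.353,.026],31.5)
ov=cv2.resize(p["color"][130:230,330:430],(600,600),interpolation=cv2.INTER_CUBIC)
def dr(X,col):
    q=cv2.convexHull(((proj(p,X)-[330,130]+.5)*6).astype(np.int32)); cv2.polylines(ov,[q],True,col,1)
for z0 in (0,58): dr(box(32,32,z0,z0)@rz(.55).T+[.431,-.353,0],(0,255,0))
cv2.imwrite("pics/ov3.png",ov)
E
python3 m3.py
```

```text
t 10.93 tcp [ 0.4283 -0.356   0.1176] jaw deg 31.93 tilt [-0.002 -0.    -1.   ] F [-0.8  0.3  0.2] w 0.0512 q [ 0.23  0.47  0.45  1.97 -0.28  0.77  1.4 ]
shift cm [-0.01  0.58  9.16]
yaw row total (rad about tool z) 0.008
```

View pics/ov3.png

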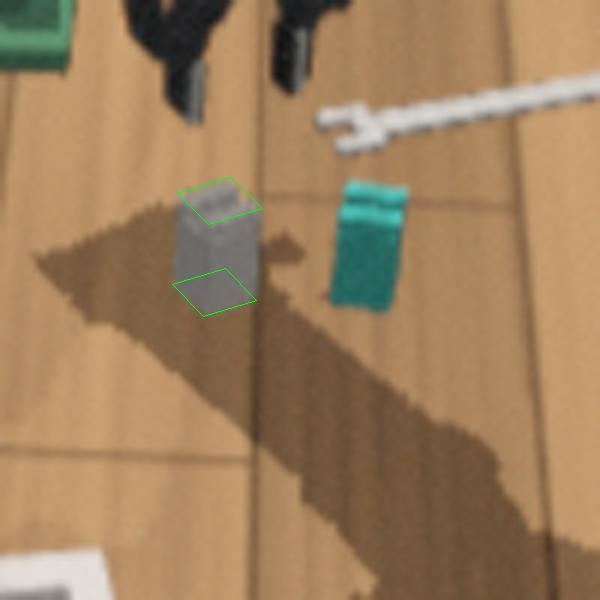

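Emit:
{"api": "carry_out", "payload": {
  "series": "0 0 0 0 0.6; 0 0 0 0 0.6"
}}

```text
clock: 11.18
tcp_pos: [0.4306, -0.3523, 0.1182]
orientation: [-1.536, -2.739, -0.001]
contact_force: [-0.3, -0.0, -0.2]
grip_width: 0.0512
```

```bash
python3 - <<'E'
from h import *
go([.433,-.353,.026],31.5)
E
```

```text
t 11.18 tcp [ 0.4306 -0.3523  0.1182] jaw deg 31.45 tilt [-0.001  0.001 -1.   ] F [-0.3 -0.  -0.2] w 0.0512 q [ 0.22  0.46  0.45  1.97 -0.28  0.77  1.39]
shift cm [-0.2   0.17  9.22]
yaw row total (rad about tool z) -0.001
```

Emit:
{"api": "carry_out", "payload": {
  "series": "-0.2 0.17 3 0 0.6; 0 0 3 0 0.6; 0 0 3.2 0 0.6; 0 0 0 0 0.6; 0 0 0 0 0.2; 0 0 0 0 0.2; 0 0 0 0 0.2; 0 0 0 0 0.2"
}}

```text
clock: 12.18
tcp_pos: [0.4338, -0.3546, 0.0279]
orientation: [1.534, 2.74, 0.001]
contact_force: [0.4, 1.8, 6.8]
grip_width: 0.0323
```

```bash
python3 - <<'E'
from h import *
go([.433,-.353,.026],-58.5)
E
```

```text
t 12.18 tcp [ 0.4338 -0.3546  0.0279] jaw deg 31.52 tilt [ 0.002 -0.001 -1.   ] F [0.4 1.8 6.8] w 0.0323 q [ 0.29  0.61  0.36  2.   -0.37  0.59  1.46]
shift cm [0.17 0.01 0.18]
yaw row total (rad about tool z) -1.57
```

Emit:
{"api": "carry_out", "payload": {
  "series": "0 0 0 0 0.65; 0 0 0 0 0.65; 0 0 -3 0 0.65; 0 0 -3 0.18 0.65; 0 0 0 0.18 0.65; 0 0 0 0.18 0.65; 0 0 0 0.18 0.65; 0 0 0 0.18 0.65"
}}

```text
clock: 13.18
tcp_pos: [0.4325, -0.3543, 0.0867]
orientation: [-2.58, -1.792, 0.0]
contact_force: [0.1, -0.0, -0.5]
grip_width: 0.0553
```

Emit:
{"api": "carry_out", "payload": {
  "series": "0 0 0 0.18 0.65; 0 0 0 0.18 0.65; 0 0 0 0.18 0.65; 0 0 0 0.13 0.65; 0 0 0 0 0.65; 0 0 0 0 0.65"
}}

```text
clock: 13.92
tcp_pos: [0.4327, -0.3543, 0.0867]
orientation: [-3.022, -0.858, 0.0]
contact_force: [0.4, 0.1, 0.1]
grip_width: 0.0555
```

```bash
sed -i 's/26\],31.5/26],-58.5/' m3.py; python3 m3.py
```

```text
t 13.97 tcp [ 0.4328 -0.3543  0.0868] jaw deg -58.33 tilt [ 0.  0. -1.] F [0.4 0.1 1.3] w 0.0555 q [-0.04  0.64  0.84  2.   -0.67  0.8   0.18]
shift cm [ 0.09 -0.1   6.08]
yaw row total (rad about tool z) 0.003
```

View pics/ov3.png

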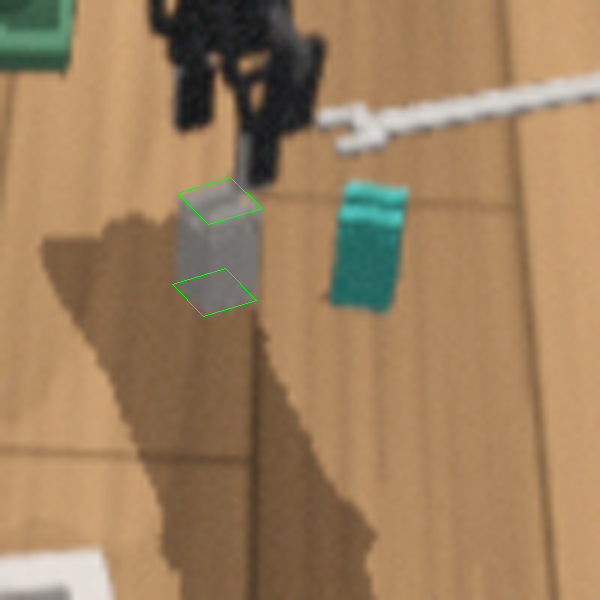

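Emit:
{"api": "carry_out", "payload": {
  "series": "0 0 3 0 0.65; 0 0 3.1 0 0.65; 0 0 0 0 0.65; 0 0 0 0 0.2; 0 0 0 0 0.2; 0 0 0 0 0.2; 0 0 0 0 0.2; 0 0 0 0 0.2"
}}

```text
clock: 14.98
tcp_pos: [0.4332, -0.3545, 0.0269]
orientation: [3.023, 0.854, 0.002]
contact_force: [-1.0, 3.2, 7.7]
grip_width: 0.0317
```

```bash
python3 - <<'E'
from h import *
go([.433,-.353,.026],31.5)
E
```

```text
t 14.97 tcp [ 0.4332 -0.3545  0.0269] jaw deg -58.43 tilt [ 0.001 -0.    -1.   ] F [-1.   3.2  7.7] w 0.0317 q [ 0.03  0.72  0.74  2.02 -0.77  0.7   0.25]
shift cm [ 0.06 -0.14  0.09]
yaw row total (rad about tool z) -1.57
```

Emit:
{"api": "carry_out", "payload": {
  "series": "0 0 0 0 0.65; 0 0 0 0 0.65; 0 0 -3 0 0.65; 0 0 -3 -0.18 0.65; 0 0 0 -0.18 0.65; 0 0 0 -0.18 0.65; 0 0 0 -0.18 0.65; 0 0 0 -0.18 0.65"
}}

```text
clock: 15.98
tcp_pos: [0.4329, -0.3545, 0.0859]
orientation: [2.344, 2.091, -0.0]
contact_force: [0.0, -0.3, -0.5]
grip_width: 0.0554
```

Emit:
{"api": "carry_out", "payload": {
  "series": "0 0 0 -0.18 0.65; 0 0 0 -0.18 0.65; 0 0 0 -0.18 0.65; 0 0 0 -0.13 0.65; 0 0 0 0 0.65; 0 0 0 0 0.65"
}}

```text
clock: 16.73
tcp_pos: [0.4328, -0.3545, 0.0858]
orientation: [1.539, 2.739, -0.0]
contact_force: [-0.4, 0.3, -0.4]
grip_width: 0.0555
```

```bash
python3 - <<'E'
from h import *
go([.433,-.353,.026],31.5)
E
```

```text
t 16.73 tcp [ 0.4328 -0.3545  0.0858] jaw deg 31.35 tilt [ 0. -0. -1.] F [-0.4  0.3 -0.4] w 0.0555 q [ 0.25  0.52  0.43  1.98 -0.32  0.71  1.42]
shift cm [0.12 0.09 5.98]
yaw row total (rad about tool z) -0.003
```

Emit:
{"api": "carry_out", "payload": {
  "series": "0 0 3 0 0.65; 0 0 2.95 0 0.65; 0 0 0 0 0.65; 0 0 0 0 0.2; 0 0 0 0 0.2; 0 0 0 0 0.2; 0 0 0 0 0.2; 0 0 0 0 0.2"
}}

```text
clock: 17.73
tcp_pos: [0.4336, -0.3549, 0.0274]
orientation: [1.534, 2.739, 0.0]
contact_force: [0.1, -0.5, 6.3]
grip_width: 0.0317
```

Emit:
{"api": "carry_out", "payload": {
  "series": "0 0 -3 0 0.2; 0 0 -3 0 0.2; 0 0 -3 0 0.2; 0 0 0 0.175 0.2; 0 0 0 0.175 0.2; 0 0 0 0 0.2; 0 0 0 0 0.2"
}}

```text
clock: 18.6
tcp_pos: [0.4325, -0.3539, 0.1159]
orientation: [-1.984, -2.435, 0.0]
contact_force: [0.4, 1.1, -4.7]
grip_width: 0.0315
```

```bash
python3 - <<'E'
from h import *
go([.5107,-.058,.110],11.3)
E
```

```text
t 18.6 tcp [ 0.4325 -0.3539  0.1159] jaw deg 11.66 tilt [-0.001  0.001 -1.   ] F [ 0.4  1.1 -4.7] w 0.0315 q [ 0.15  0.49  0.55  1.97 -0.36  0.78  1.11]
shift cm [27.4  13.64  0.6 ]
yaw row total (rad about tool z) 0.006
```

Emit:
{"api": "carry_out", "payload": {
  "series": "4.57 2.27 0 0 0.2; 4.57 2.27 0 0 0.2; 4.57 2.27 0 0 0.2; 4.57 2.27 0 0 0.2; 4.57 2.27 0 0 0.2; 4.55 2.29 0.6 0.006 0.2; 0 0 0 0 0.2; 0 0 0 0 0.2"
}}

```text
clock: 19.6
tcp_pos: [0.5118, -0.059, 0.1102]
orientation: [-1.994, -2.428, 0.001]
contact_force: [-0.7, -1.2, -4.5]
grip_width: 0.0317
```

Emit:
{"api": "carry_out", "payload": {
  "series": "0 0 2 0 0.2; 0 0 2 0 0.2; 0 0 0 0 0.2; 0 0 0 0 0.2"
}}

```text
clock: 20.1
tcp_pos: [0.5124, -0.0599, 0.0709]
orientation: [1.997, 2.424, 0.0]
contact_force: [0.3, -0.5, -5.2]
grip_width: 0.0314
```

```bash
cat > m4.py <<'E'
import fit0
from fit0 import *
p=eyes.grab_frame("side"); fit0.P={"side":p}
go([.5108,-.058,.110],11.3)
o=r.get_obs(); zb=o["tcp_pos"][2]-.0268
ov=cv2.resize(p["color"][190:290,290:390],(600,600),interpolation=cv2.INTER_CUBIC)
def dr(X,col):
    q=cv2.convexHull(((proj(p,X)-[290,190]+.5)*6).astype(np.int32)); cv2.polylines(ov,[q],True,col,1)
B=np.array([-.0018,.0003,0]); R=rz(.197)
for z in (zb,zb+.058): dr(box(32,32,0,0)@R.T+[*o["tcp_pos"][:2],z]+B,(0,255,0))
c=np.array([.501,-.009,0])+B
dr(box(75,180,30,30)@R.T+c,(255,0,255)); dr((box(36,36,30,30)+[0,-.05,0])@R.T+c,(255,0,255))
cv2.imwrite("pics/ov4.png",ov)
E
python3 m4.py
```

```text
t 20.15 tcp [ 0.5126 -0.0596  0.0711] jaw deg 11.06 tilt [ 0.001 -0.    -1.   ] F [-1.3  0.6 -4.7] w 0.0317 q [-0.39  0.5   0.49  2.09 -0.39  0.64  0.56]
shift cm [ 0.19 -0.14 -3.89]
yaw row total (rad about tool z) -0.004
```

View pics/ov4.png

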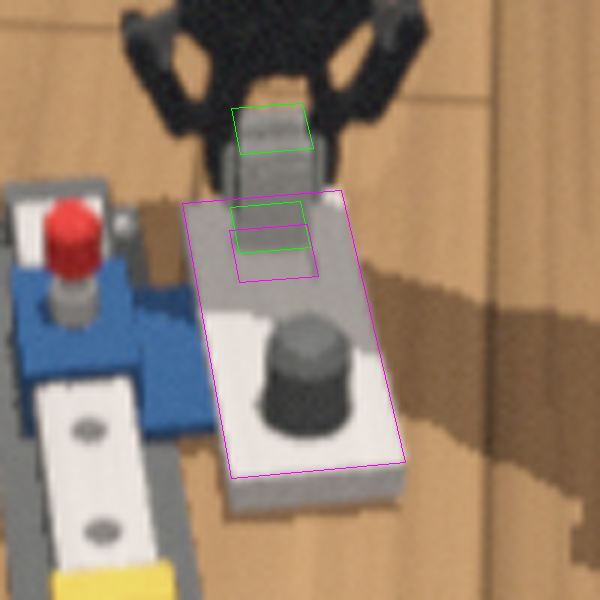

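Emit:
{"api": "carry_out", "payload": {
  "series": "0.17 -0.09 0 -0.004 0.2; 0 0 0.7 0 0.2; 0 0 0.5 0 0.2; 0 0 0.4 0 0.2; 0 0 0.3 0 0.2; 0 0 0 0 0.2"
}}

```text
clock: 20.9
tcp_pos: [0.5107, -0.0572, 0.051]
orientation: [-1.991, -2.43, 0.001]
contact_force: [0.2, 0.1, -4.3]
grip_width: 0.0315
```

No contact on the way down, and the underside is now about 6 mm into the pocket. Continuing.

Emit:
{"api": "carry_out", "payload": {
  "series": "0 0 0.4 0 0.2; 0 0 0.25 0 0.2; 0 0 0 0 0.2; 0 0 0 0 0.2"
}}

```text
clock: 21.4
tcp_pos: [0.511, -0.0573, 0.0454]
orientation: [-1.991, -2.43, -0.001]
contact_force: [-2.6, 0.8, 6.1]
grip_width: 0.0317
```

Emit:
{"api": "carry_out", "payload": {
  "series": "0 0 0 0 0.6; 0 0 0 0 0.6; 0 0 0 0 0.6; 0 0 -3 0 0.6; 0 0 -4.5 0 0.6; 0 0 -4 0 0.6; 0 0 0 0 0.6; 0 0 0 0 0.6"
}}

```text
clock: 22.4
tcp_pos: [0.5105, -0.0569, 0.1593]
orientation: [-1.99, -2.43, 0.0]
contact_force: [-0.5, 0.6, -0.4]
grip_width: 0.0507
```

```bash
cat > m5.py <<'E'
import fit0
from fit0 import *
p=eyes.grab_frame("side"); 
go([.594,.0095,.150],None)
a=cv2.resize(p["color"][190:290,280:380],(600,600),interpolation=cv2.INTER_CUBIC)
cv2.imwrite("pics/ov5.png",a)
E
python3 m5.py
```

```text
t 22.45 tcp [ 0.5102 -0.0569  0.1588] jaw deg 11.36 tilt [-0.002  0.    -1.   ] F [-0.2  0.5 -0.2] w 0.0514 q [-0.49  0.35  0.59  2.05 -0.27  0.82  0.46]
shift cm [4.86 9.53 0.87]
```

View pics/ov5.png

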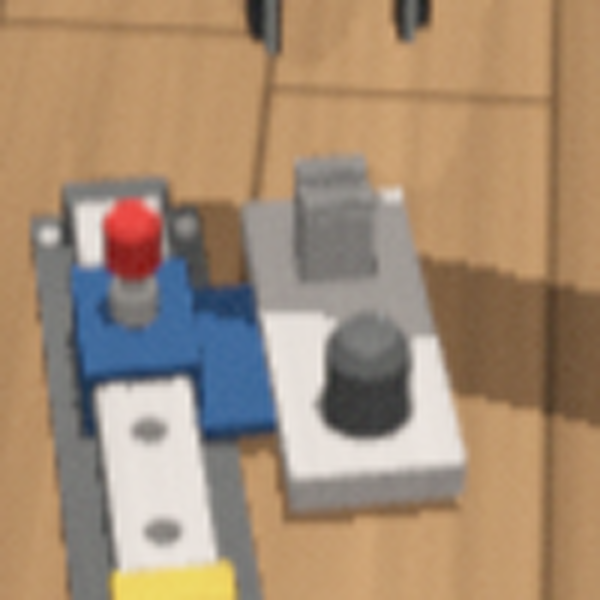

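Both dies stand seated: square at crop (335,215), round at (365,375). Now the knob. I'll turn the jaws along the rail first.

Emit:
{"api": "carry_out", "payload": {
  "series": "0 0 0 0.18 0.7; 0 0 0 0.18 0.7; 0 0 0 0.18 0.7; 0 0 0 0.18 0.7; 0 0 0 0.18 0.7; 0 0 0 0.18 0.7; 0 0 0 0.18 0.7; 0 0 0 0.18 0.7"
}}

```text
clock: 23.45
tcp_pos: [0.51, -0.0573, 0.1585]
orientation: [3.1, 0.504, -0.004]
contact_force: [0.2, 0.3, -0.5]
grip_width: 0.0599
```

```bash
python3 - <<'E'
from h import *
go([.594,.0098,.150],101.3)
E
```

```text
t 23.45 tcp [ 0.51   -0.0573  0.1585] jaw deg -71.52 tilt [-0.002 -0.001 -1.   ] F [ 0.2  0.3 -0.5] w 0.0599 q [-0.76  0.47  0.97  2.06 -0.5   0.87 -0.75]
shift cm [10.09 -3.7   0.83]
yaw row total (rad about tool z) 0.125
```

Emit:
{"api": "carry_out", "payload": {
  "series": "0 0 0 0.13 0.7; 4.78 -2.47 0 0 0.7; 4.78 -2.47 0 0 0.7; 0 0 0 0 0.7; 0 0 0 0 0.7"
}}

```text
clock: 24.08
tcp_pos: [0.5937, 0.0094, 0.1584]
orientation: [3.125, 0.311, -0.004]
contact_force: [-0.3, -0.1, 0.5]
grip_width: 0.06
```

```bash
python3 - <<'E'
from h import *
p=eyes.grab_frame("side"); go([.594,.0098,.085],101.3)
print(proj(p,[[.594-.0018,.0098,.093],r.get_obs()["tcp_pos"]]))
cv2.imwrite("pics/s6.png",cv2.resize(p["color"][190:290,260:380],(720,600),interpolation=cv2.INTER_CUBIC))
E
```

```text
t 24.12 tcp [0.5935 0.0088 0.1588] jaw deg -78.71 tilt [-0.002 -0.001 -1.   ] F [-0.4 -1.3  0.4] w 0.0599 q [-0.78  0.61  0.94  1.87 -0.59  0.97 -0.95]
shift cm [ 0.09 -0.09  7.38]
yaw row total (rad about tool z) -0.0
[[301.63525963 229.2333187 ]
 [300.41888164 209.187996  ]]
```

View pics/s6.png

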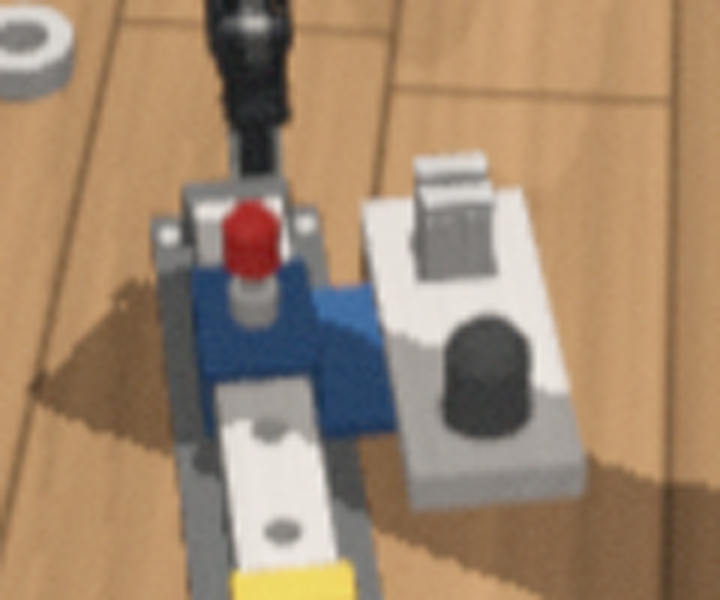

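The knob's projected centre lands on the red knob at crop (250,238), so I'm descending and gripping.

Emit:
{"api": "carry_out", "payload": {
  "series": "0.05 -0.05 2.5 0 0.7; 0 0 2.5 0 0.7; 0 0 2.4 0 0.7; 0 0 0 0 0.7; 0 0 0 0 0.1; 0 0 0 0 0.1; 0 0 0 0 0.1; 0 0 0 0 0.1",
  "grip_force": 80
}}

```text
clock: 25.12
tcp_pos: [0.5957, 0.0105, 0.0864]
orientation: [3.126, 0.311, 0.002]
contact_force: [1.1, -1.1, 0.5]
grip_width: 0.0236
```

Emit:
{"api": "carry_out", "payload": {
  "series": "0 0 0 0 0.1; 0 0 0 0 0.1"
}}

```text
clock: 25.38
tcp_pos: [0.5957, 0.0105, 0.086]
orientation: [3.126, 0.311, 0.002]
contact_force: [0.7, -2.1, 0.5]
grip_width: 0.0238
```

```bash
python3 - <<'E'
from h import *
p=eyes.grab_frame("side"); go([.594,.0098,.085],101.3)
cv2.imwrite("pics/s7.png",cv2.resize(p["color"][190:290,260:380],(720,600),interpolation=cv2.INTER_CUBIC))
E
```

```text
t 25.43 tcp [0.5957 0.0105 0.086 ] jaw deg -78.62 tilt [ 0.001 -0.    -1.   ] F [ 1.4 -1.1  1. ] w 0.0234 q [-0.72  0.7   0.84  1.91 -0.69  0.85 -0.88]
shift cm [-0.18  0.03  0.1 ]
yaw row total (rad about tool z) 0.001
```

View pics/s7.png

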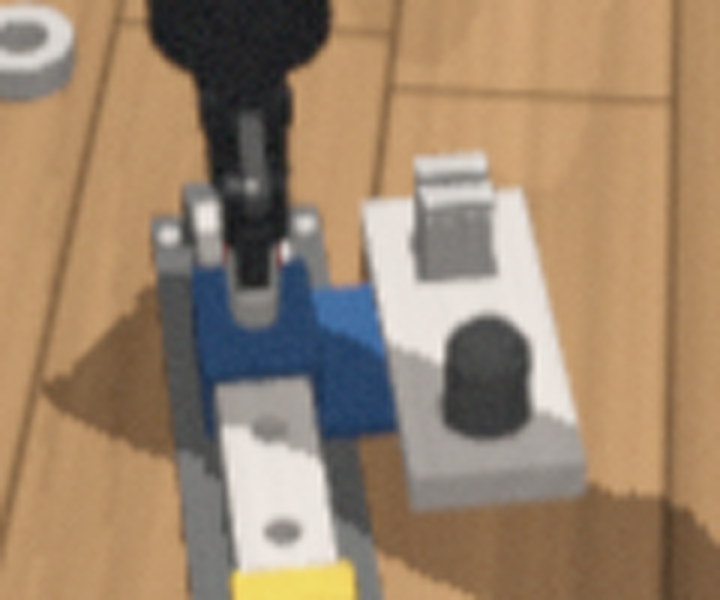

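Emit:
{"api": "carry_out", "payload": {
  "series": "0 0 -0.5 0 0.1; 0 0 -0.5 0 0.1; 0 0 -0.4 0 0.1; 0 0 0 0 0.1; 0 0 0 0 0.1"
}}

```text
clock: 26.05
tcp_pos: [0.5955, 0.0112, 0.0995]
orientation: [3.126, 0.312, 0.001]
contact_force: [6.1, -0.9, -8.0]
grip_width: 0.0239
```

```bash
python3 - <<'E'
from h import *
p=eyes.grab_frame("side"); go([.594,.0098,.085],101.3)
cv2.imwrite("pics/s8.png",cv2.resize(p["color"][190:290,260:380],(720,600),interpolation=cv2.INTER_CUBIC))
E
```

```text
t 26.1 tcp [0.5955 0.0111 0.0995] jaw deg -78.59 tilt [ 0. -0. -1.] F [ 5.9 -0.5 -8.4] w 0.0238 q [-0.73  0.68  0.86  1.91 -0.67  0.87 -0.89]
shift cm [-0.17  0.1   1.45]
yaw row total (rad about tool z) 0.002
```

View pics/s8.png

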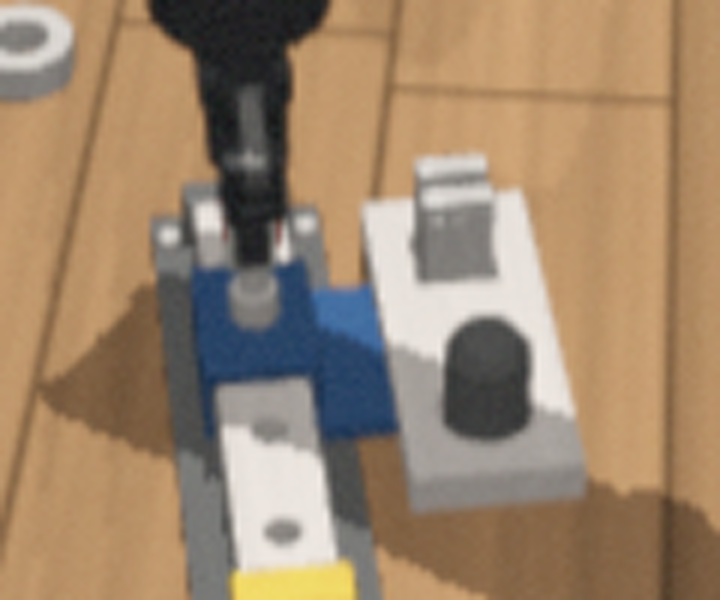

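Lifted: 8.4 N pull puts the plunger at about 16 mm, clear of the rail. Now sliding along the rail, which is tool −y.

Emit:
{"api": "carry_out", "payload": {
  "series": "0.06 -0.5 0 0 0.1; 0.06 -0.9 0 0 0.1; 0 -1 0 0 0.1; 0 -1 0 0 0.1; 0 -1 0 0 0.1; 0 -0.9 0 0 0.1; 0 -0.5 0 0 0.1; 0 -0.2 0 0 0.1"
}}

```text
clock: 27.1
tcp_pos: [0.5837, 0.0701, 0.0995]
orientation: [-3.126, -0.312, 0.003]
contact_force: [-2.5, -1.8, -8.5]
grip_width: 0.0234
```

Emit:
{"api": "carry_out", "payload": {
  "series": "0 0 0 0 0.1; 0 0 0 0 0.1"
}}

```text
clock: 27.35
tcp_pos: [0.5838, 0.0701, 0.0995]
orientation: [-3.125, -0.312, 0.003]
contact_force: [-3.7, 0.5, -8.4]
grip_width: 0.0237
```

```bash
python3 - <<'E'
from h import *
p=eyes.grab_frame("side"); go(np.array([.5955,.0111,.0995])+.06*np.array([-.1957,.9807,0]),101.3)
cv2.imwrite("pics/s9.png",cv2.resize(p["color"][190:310,260:380],(600,600),interpolation=cv2.INTER_CUBIC))
E
```

```text
t 27.4 tcp [0.5838 0.0701 0.0995] jaw deg -78.61 tilt [-0.002  0.001 -1.   ] F [-3.6  1.  -8. ] w 0.0237 q [-0.84  0.68  0.87  1.92 -0.68  0.87 -0.99]
shift cm [-0.01  0.01 -0.  ]
yaw row total (rad about tool z) 0.002
```

View pics/s9.png

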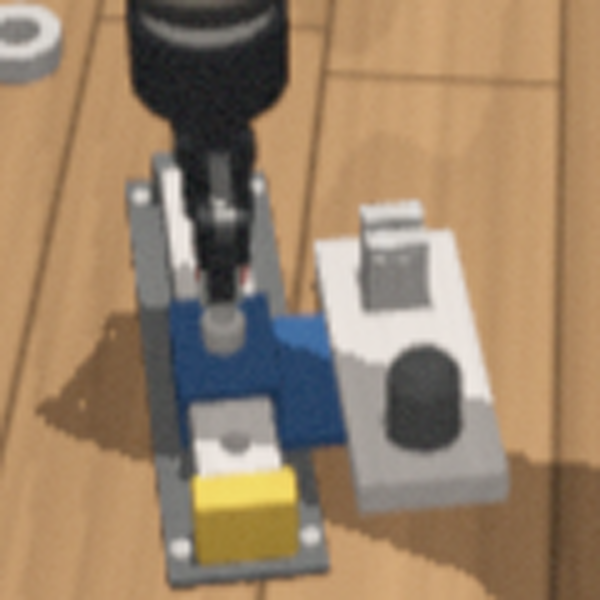

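The carriage moved 60 mm with both dies seated. Lowering the pin.

Emit:
{"api": "carry_out", "payload": {
  "series": "0 0 0.4 0 0.1; 0 0 0.4 0 0.1; 0 0 0.4 0 0.1; 0 0 0.2 0 0.1; 0 0 0 0 0.1; 0 0 0 0 0.1"
}}

```text
clock: 28.15
tcp_pos: [0.584, 0.0697, 0.0863]
orientation: [-3.125, -0.311, 0.002]
contact_force: [-6.8, 0.5, -0.1]
grip_width: 0.0235
```

Emit:
{"api": "carry_out", "payload": {
  "series": "-0.1 0 0.3 0 0.1; 0 0 0.2 0 0.1; 0 0 0.1 0 0.1; 0 0 0 0 0.1; 0 0 0 0 0.1"
}}

```text
clock: 28.78
tcp_pos: [0.5845, 0.0681, 0.0841]
orientation: [-3.124, -0.309, -0.003]
contact_force: [-16.7, -0.4, 34.0]
grip_width: 0.0238
```

```bash
python3 - <<'E'
from h import *
p=eyes.grab_frame("side"); go([.584,.0697,.082],101.3)
cv2.imwrite("pics/s10.png",cv2.resize(p["color"][190:310,260:380],(600,600),interpolation=cv2.INTER_CUBIC))
p=eyes.grab_frame("top")
cv2.imwrite("pics/t10.png",cv2.resize(p["color"][180:310,230:390],(738,600),interpolation=cv2.INTER_CUBIC))
E
```

```text
t 28.82 tcp [0.5846 0.0681 0.0841] jaw deg -78.71 tilt [ 0.002  0.003 -1.   ] F [-16.3  -0.   33.6] w 0.0241 q [-0.82  0.69  0.85  1.93 -0.7   0.84 -0.97]
shift cm [-0.02 -0.17  0.21]
yaw row total (rad about tool z) -0.0
```

View pics/s10.png

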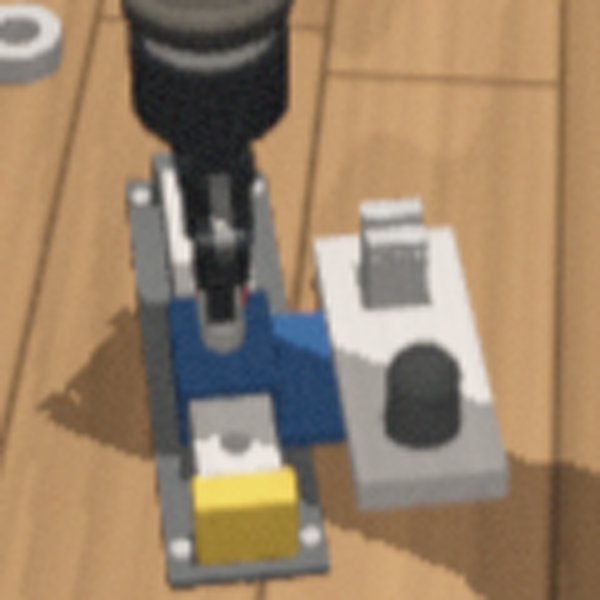

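View pics/t10.png

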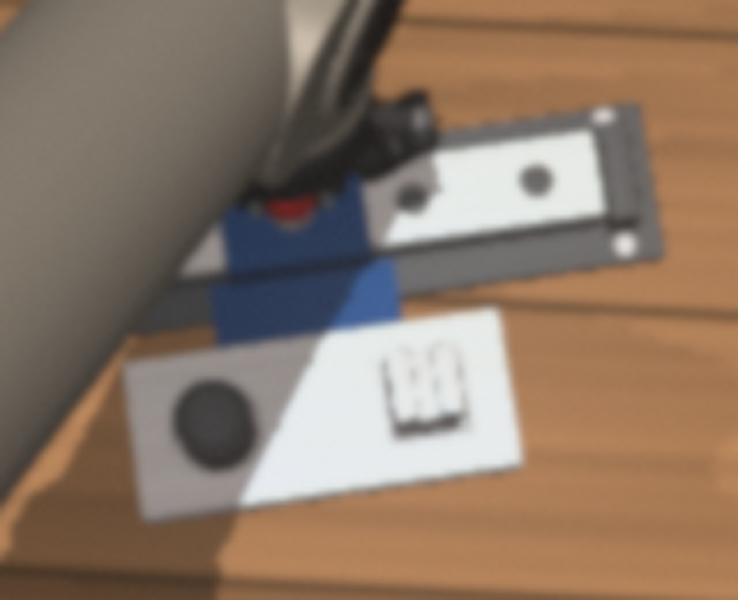

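Emit:
{"api": "carry_out", "payload": {
  "series": "-0.2 0 -0.25 0 0.1; 0 0 -0.2 0 0.1; 0 0 0 0 0.1; 0 0 0 0 0.1"
}}

```text
clock: 29.38
tcp_pos: [0.5837, 0.0692, 0.085]
orientation: [3.126, 0.312, 0.006]
contact_force: [5.0, -1.4, 0.5]
grip_width: 0.0239
```

```bash
python3 - <<'E'
from h import *
go([.584,.0697,.082],101.3); print(r.get_obs()["moment"])
E
```

```text
t 29.38 tcp [0.5837 0.0692 0.085 ] jaw deg -78.61 tilt [ 0.004 -0.    -1.   ] F [ 5.  -1.4  0.5] w 0.0239 q [-0.83  0.69  0.85  1.93 -0.7   0.84 -0.97]
shift cm [ 0.04 -0.04  0.3 ]
yaw row total (rad about tool z) 0.002
[-0.17884608 -1.00932612 -0.01859082]
```

```bash
python3 - <<'E'
from h import *
print(r.tip_reach)
p=eyes.grab_frame("side"); o=r.get_obs(); t=o["tcp_pos"]; u=np.array([-.1957,.9807,0]); B=np.array([-.0018,.0003,0])
a=cv2.resize(p["color"][225:275,285:335],(600,600),interpolation=cv2.INTER_CUBIC)
for z,c in ((.060,(255,255,255)),(.066,(0,255,0)),(.070,(0,255,255)),(.076,(0,0,255)),(.082,(255,0,255))):
    X=np.array([t[0],t[1],z])+B+u*.019; X=np.array([X+np.array([.981,.196,0])*s for s in(-.011,.011)]); q=((proj(p,X)-[285,225]+.5)*12).astype(int); cv2.line(a,tuple(map(int,q[0])),tuple(map(int,q[1])),c,1)
cv2.imwrite("pics/s11.png",a)
E
```

```text
0.008
```

View pics/s11.png

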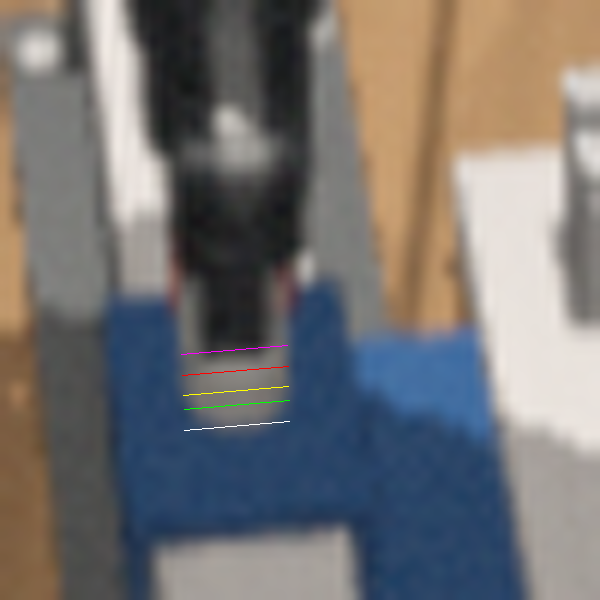

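Emit:
{"api": "carry_out", "payload": {
  "series": "0.05 0 0.2 0 0.1; 0 0 0 0 0.1; 0 0 0 0 0.1"
}}

```text
clock: 29.8
tcp_pos: [0.5838, 0.0693, 0.0842]
orientation: [-3.125, -0.312, -0.005]
contact_force: [-1.4, 0.0, 18.1]
grip_width: 0.0244
```

Emit:
{"api": "carry_out", "payload": {
  "series": "0 0 0.1 0 0.1; 0 0 0 0 0.1; 0 0 0 0 0.1"
}}

```text
clock: 30.18
tcp_pos: [0.5839, 0.0693, 0.0841]
orientation: [-3.124, -0.311, -0.005]
contact_force: [-4.1, -0.7, 27.4]
grip_width: 0.0238
```

Emit:
{"api": "carry_out", "payload": {
  "series": "0 0 0.1 0 0.1; 0 0 0 0 0.1; 0 0 0 0 0.1"
}}

```text
clock: 30.55
tcp_pos: [0.584, 0.069, 0.084]
orientation: [-3.124, -0.311, -0.006]
contact_force: [-7.3, 0.2, 36.6]
grip_width: 0.0236
```

It stops hard at TCP z ≈ 0.084, which may be 1–2 mm short of home. To rule out the fingers fouling the boss, I'll regrip a few mm higher and press again.

Emit:
{"api": "carry_out", "payload": {
  "series": "0 0 -0.4 0 0.1; 0 0 0 0 0.1; 0 0 0 0 0.6; 0 0 0 0 0.6; 0 0 -0.5 0 0.6; 0 0 0 0 0.6; 0 0 0 0 0.6"
}}

```text
clock: 31.42
tcp_pos: [0.582, 0.0693, 0.0893]
orientation: [-3.126, -0.312, 0.0]
contact_force: [0.4, -0.0, 0.8]
grip_width: 0.0513
```

```bash
python3 - <<'E'
from h import *
p=eyes.grab_frame("side"); go([.584,.0697,.09],101.3)
cv2.imwrite("pics/s12.png",cv2.resize(p["color"][225:275,285:335],(600,600),interpolation=cv2.INTER_CUBIC))
E
```

```text
t 31.48 tcp [0.582  0.0694 0.0893] jaw deg -78.6 tilt [-0.  0. -1.] F [0.3 0.6 0.2] w 0.051 q [-0.83  0.69  0.86  1.93 -0.69  0.85 -0.98]
shift cm [ 0.2   0.01 -0.07]
yaw row total (rad about tool z) 0.002
```

View pics/s12.png

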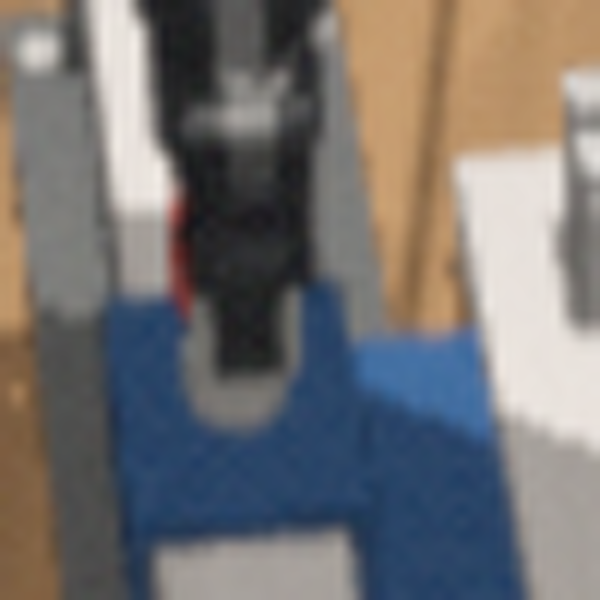

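Emit:
{"api": "carry_out", "payload": {
  "series": "0.15 0 -0.1 0 0.6; 0 0 0 0 0.6; 0 0 0 0 0.1; 0 0 0 0 0.1; 0 0 0 0 0.1; 0 0 0 0 0.1; 0 0 0 0 0.1"
}}

```text
clock: 32.35
tcp_pos: [0.5836, 0.0695, 0.0903]
orientation: [3.126, 0.312, -0.0]
contact_force: [0.8, 0.5, -0.7]
grip_width: 0.0235
```

Emit:
{"api": "carry_out", "payload": {
  "series": "0 0 0.2 0 0.1; 0 0 0 0 0.1; 0 0 0 0 0.1"
}}

```text
clock: 32.72
tcp_pos: [0.5836, 0.0695, 0.0883]
orientation: [-3.126, -0.312, 0.0]
contact_force: [-1.1, -0.1, 0.5]
grip_width: 0.0237
```

Emit:
{"api": "carry_out", "payload": {
  "series": "0 0 0.15 0 0.1; 0 0 0 0 0.1; 0 0 0 0 0.1"
}}

```text
clock: 33.1
tcp_pos: [0.5837, 0.0695, 0.0873]
orientation: [-3.126, -0.312, -0.0]
contact_force: [-3.4, -0.5, 6.9]
grip_width: 0.0238
```

Emit:
{"api": "carry_out", "payload": {
  "series": "0 0 0.1 0 0.1; 0 0 0 0 0.1; 0 0 0 0 0.1"
}}

```text
clock: 33.48
tcp_pos: [0.5838, 0.0694, 0.0872]
orientation: [-3.125, -0.311, -0.0]
contact_force: [-5.5, 0.4, 15.8]
grip_width: 0.0233
```

Emit:
{"api": "carry_out", "payload": {
  "series": "0 0 -0.3 0 0.1; 0 0 0 0 0.1; 0 0 0 0 0.1"
}}

```text
clock: 33.85
tcp_pos: [0.5836, 0.0695, 0.0886]
orientation: [3.126, 0.312, 0.0]
contact_force: [-0.5, -0.4, 0.1]
grip_width: 0.0238
```

```bash
cat > samp.py <<'E'
from h import *
import sys
L=[];Z=[]
for i in range(int(sys.argv[1])):
    eyes.grab_frame("side"); o=r.get_obs(); L.append(o["contact_force"]); Z.append(o["tcp_pos"])
print("t",o["clock"],"F",np.mean(L,0).round(2),"sd",np.std(L,0).round(2),"p",np.mean(Z,0).round(5))
E
python3 samp.py 10
```

```text
t 34.35 F [-0.54 -0.88  0.97] sd [0.51 0.42 0.74] p [0.5836  0.0695  0.08868]
```

Emit:
{"api": "carry_out", "payload": {
  "series": "0 0 -0.5 0 0.1; 0 0 0 0 0.1; 0 0 0 0 0.1"
}}

```text
clock: 34.72
tcp_pos: [0.5836, 0.0695, 0.0937]
orientation: [3.126, 0.312, -0.0]
contact_force: [0.7, -1.1, -1.6]
grip_width: 0.0238
```

```bash
python3 samp.py 10
```

```text
t 35.225 F [ 0.78 -1.48 -2.76] sd [0.4  0.48 0.61] p [0.58356 0.06952 0.0937 ]
```

Emit:
{"api": "carry_out", "payload": {
  "series": "0 0 0.5 0 0.1; 0 0 0.3 0 0.1; 0 0 0.1 0 0.1; 0 0 0 0 0.1; 0 0 0 0 0.1"
}}

```text
clock: 35.85
tcp_pos: [0.5839, 0.0693, 0.0871]
orientation: [-3.124, -0.311, -0.001]
contact_force: [-8.7, -0.2, 24.4]
grip_width: 0.0238
```

Emit:
{"api": "carry_out", "payload": {
  "series": "0 0.2 0 0 0.1; 0 0 0 0 0.1"
}}

```text
clock: 36.1
tcp_pos: [0.5842, 0.0679, 0.0871]
orientation: [-3.123, -0.311, -0.0]
contact_force: [-9.8, 1.5, 24.6]
grip_width: 0.0238
```

Emit:
{"api": "carry_out", "payload": {
  "series": "0 -0.4 0 0 0.1; 0 0 0 0 0.1"
}}

```text
clock: 36.35
tcp_pos: [0.5836, 0.0707, 0.0871]
orientation: [-3.125, -0.31, -0.001]
contact_force: [-8.4, -2.0, 23.8]
grip_width: 0.024
```

Emit:
{"api": "carry_out", "payload": {
  "series": "0 0.2 0 0 0.1; 0 0 0 0 0.1; 0 0 0 0 0.1"
}}

```text
clock: 36.72
tcp_pos: [0.5839, 0.0691, 0.0871]
orientation: [-3.124, -0.311, -0.001]
contact_force: [-9.3, -0.1, 24.3]
grip_width: 0.0238
```

The stop height stays the same while wiggling ±1.4 mm within the hole's play, and the two grips gave different TCP heights, so it looks like the plunger's own stop. One conclusive check: measure the stroke up to the upper stop, which should be 24 mm.

Emit:
{"api": "carry_out", "payload": {
  "series": "0 0 -0.6 0 0.1; 0 0 -0.6 0 0.1; 0 0 -0.6 0 0.1; 0 0 -0.6 0 0.1; 0 0 -0.3 0 0.1; 0 0 0 0 0.1; 0 0 0 0 0.1"
}}

```text
clock: 37.6
tcp_pos: [0.5834, 0.0699, 0.1113]
orientation: [-3.126, -0.312, 0.001]
contact_force: [4.7, 1.0, -15.6]
grip_width: 0.0234
```

Emit:
{"api": "carry_out", "payload": {
  "series": "0 0 -0.2 0 0.1; 0 0 0 0 0.1; 0 0 0 0 0.1"
}}

```text
clock: 37.98
tcp_pos: [0.5831, 0.0707, 0.1117]
orientation: [3.126, 0.313, -0.002]
contact_force: [10.3, 0.2, -31.5]
grip_width: 0.0235
```

The stroke from stop to stop is 24.3 mm, so the lower stop is indeed fully home. Lowering and pressing home for the hold.

Emit:
{"api": "carry_out", "payload": {
  "series": "0 0 -0 0 0.1; 0 0 0.6 0 0.1; 0 0 0.6 0 0.1; 0 0 0.6 0 0.1; 0 0 0.6 0 0.1; 0 0 0.3 0 0.1; 0 0 0.1 0 0.1; 0 0 0 0 0.1"
}}

```text
clock: 38.98
tcp_pos: [0.5839, 0.0686, 0.0873]
orientation: [-3.126, -0.31, -0.001]
contact_force: [-4.9, 0.7, 10.1]
grip_width: 0.0238
```

Emit:
{"api": "carry_out", "payload": {
  "series": "0 0 0 0 0.1; 0 0 0 0 0.1; 0 0 0 0 0.1; 0 0 0 0 0.1"
}}

```text
clock: 39.48
tcp_pos: [0.5839, 0.0686, 0.0873]
orientation: [-3.126, -0.31, -0.001]
contact_force: [-4.9, 1.2, 10.7]
grip_width: 0.0233
```

```bash
python3 - <<'E'
from h import *
p=eyes.grab_frame("side"); go([.5957-.01174,.0105+.05884,.087],101.3)
cv2.imwrite("pics/s13.png",cv2.resize(p["color"][190:310,260:380],(600,600),interpolation=cv2.INTER_CUBIC))
E
```

```text
t 39.52 tcp [0.5839 0.0686 0.0873] jaw deg -78.66 tilt [ 0.001  0.    -1.   ] F [-5.2  0.2 11.5] w 0.0237 q [-0.83  0.69  0.85  1.93 -0.7   0.84 -0.97]
shift cm [ 0.02 -0.07  0.03]
yaw row total (rad about tool z) 0.001
```

View pics/s13.png

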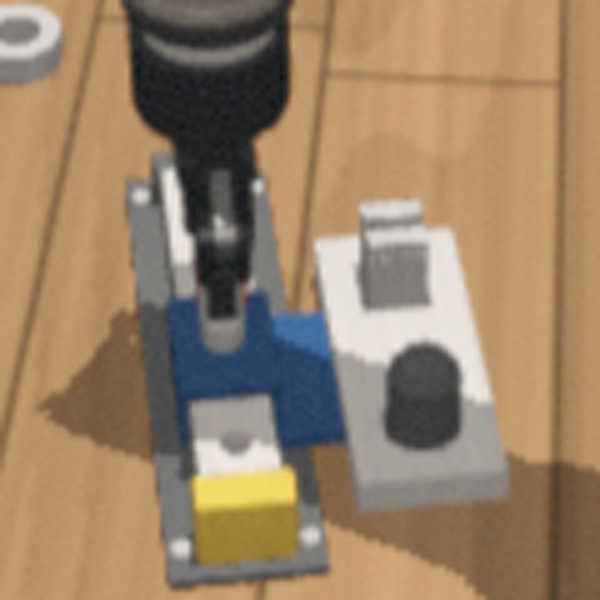

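Emit:
{"api": "carry_out", "payload": {
  "series": "0 -0.06 0.05 0 0.1; 0 0 0 0 0.1; 0 0 0 0 0.1; 0 0 0 0 0.1"
}}

```text
clock: 40.02
tcp_pos: [0.5839, 0.0686, 0.0872]
orientation: [-3.126, -0.31, -0.002]
contact_force: [-6.2, -1.2, 13.7]
grip_width: 0.0236
```

```bash
python3 - <<'E'
from h import *
go([.5957-.01174,.0105+.05884,.087],101.3); print(r.hand_in())
E
```

```text
t 40.02 tcp [0.5839 0.0686 0.0872] jaw deg -78.69 tilt [ 0.001  0.    -1.   ] F [-6.2 -1.2 13.7] w 0.0236 q [-0.83  0.69  0.85  1.93 -0.7   0.84 -0.97]
shift cm [ 0.02 -0.07  0.02]
yaw row total (rad about tool z) 0.0
the job is handed in; nothing more can be done
None
```

I handed the job in at 40.0 s, still gripping the red knob with the pin pressed home in the next hole. Both dies went into their own pockets and were let go before I lifted the plunger. I then slid the carriage about 60 mm towards the yellow end block.

**Last checks:**
- **Dies:** the final side picture shows both standing upright and seated. The look-alikes were not touched, and I made no contact with the hammer, cone or collar.
- **Carriage:** by the tool position it is within about 0.7 mm of the 60 mm mark.
- **Hold:** the arm was pushing down with about 14 N, and the grip is set to 80 N.

**One disagreement:** the spring-force estimate suggested the pin might stop about 1 mm short of home. I regripped the knob higher and wiggled it ±1.4 mm within the hole's play, and the stop height did not change. I then measured the stroke to the upper stop as 24.3 mm against the 24 mm given, so I judged the pin fully home. That check lifted the pin out of the new hole once before I pressed it back in.

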